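Fill the gaps in the graded block row and lock the rack

ROBOT

A 6-joint arm with a two-finger parallel gripper is mounted at the origin on the work surface. World frame = base frame: x ahead of the robot, y to its left, z up, the work surface at z = 0. Lengths are in m, angles in rad, forces in N, time in s.
With the tool pointing down it reaches from about 0.35 to 0.775 m from the base axis. Payload 7.3 kg.
Tool frame: the origin (TCP) lies on the centre line of the jaws, within the pads' length; the fingertips stand 17 mm ahead of it and the grasp point (between the pads) lies 2 mm behind it (robot.tcp_to_tips is the distance from the TCP to the fingertips, in m); z points along the fingers, y is the line along which they close (so a half turn about z gives the same grasp; the last joint's range is limited). The gripper opens to 92 mm and grips with 3 to 60 N. Pads are 19 mm wide; open, the fingers measure 130 mm over their backs; the gripper's body (75 mm by 190 mm) begins 47 mm behind the grasp point.
Start: joints at [0.987, 0.342, 1.524, -0, 1.275, -0.146], TCP at [0.223, 0.476, 0.244] pointing down, gripper open.
Joint ranges: [-2.53, 2.53], [-0.77, 2.02], [0.04, 2.7], [-1, 4.14], [0.28, 2.66], [-3.11, 3.11]. Speed limits (rad/s): [2.57, 2.57, 3.14, 3.14, 3.14, 3.14].

INTERFACE

Orientations are given as [roll, pitch, yaw] about the fixed x, y, z axes, in that order (R = Rz(yaw) Ry(pitch) Rx(roll)).
In Python, from cell import robot gives the robot as it stands. The module is installed in compiled form; this text tells all that it offers.
- The arm moves only by the tool carry_out, never from a script. Its argument "commands" is a list of rows, each a list of 3 entries, a list of its own where there are three numbers: the shift along the tool's x, y, z in m, then the turn about the tool's z in rad, then the opening, from 0 (shut) to 1 (fully open). In form: [[[dx, dy, dz], yaw, claw], ...]. A call has 1 to 20 rows; each row shifts and turns the commanded pose from where the row before left it, along the tool's axes as they then stand; what a row does not reach is not made up. A row lasts 1/8 s, in which the tool goes at most 62.5 mm and 10.7 degrees, less where a joint would pass 70% of its speed; a pose out of reach is approached as far as the arm can. A call is refused whole if a number of a shift passes 0.0625 or a number of a turn 0.188, either way. A call with a gripper value outside its range is refused whole. The fingers move at their own pace and stop on an object; "newtons" is the grip in N (left out, the last holds). Time passes only in rows, so rows that do not move let the fingers close. It gives the time, the measured TCP pose, the force, the opening and the grip force at its end, in the units of the state.
- robot.observe(): the state, without advancing time (a new reading comes with each control period).
- robot.read_camera(name): name is "scene" or "side" or "wrist"; returns a dict with "pixels" (480x640x3 uint8, red, green, blue), "fx", "fy", "cx", "cy" (pixels), "view" (4x4, takes a point from world to camera coordinates); the wrist camera has in their place "T_tool_cam" (4x4, takes a point from camera to tool coordinates, whose origin is the TCP and whose axes are the flange's). Camera axes: x right, y up, looking along -z (the intrinsics and any distortion apply to the point x, -y, -z); pixel columns grow to the right and rows downward; lengths in m; the calibration is good to about 2 mm. A picture is of the moment at which its call begins: read the wrist's pose just before it. There is no depth.
- robot.hand_in(): hands the job in; it is judged then, once.
Trained networks look in a picture, given as the dict that the camera call returned (one of the last four; its "shot" number tells which), for a name from the list of things; names that differ only in an ending like _2 or _b are one class to them, and where a whole thing is asked for, a point or a joint stands for the part that bears it (a point fixed in the world has none). Each returns a list of dicts, best first, with "p" (0 to 1); they miss things now and then, are a little off and sometimes report something else, mostly with a low value. They report only what shows in the picture. A call takes as long as a camera call. They do not tell look-alikes from the thing itself.
- robot.find_in(picture, name): "at" ([column, row] in pixels, amid what is visible of it).
- robot.tip_of(picture, name): "at" ([column, row] in pixels: a listed point, or the origin of a listed thing).
The state is a dict: "time": time; "qpos": joint angles; "qvel": joint speeds; "joint_efforts": joint torques, N m; "tool_pos": TCP position; "tool_rot": TCP orientation; "contact_force": force on the tool from outside, world axes, zero at the start; "torque": the same for the moment, N m; "opening": finger opening in m; "grip_force": force on a finger pad.
Only numpy, scipy, OpenCV 4.12 (cv2) and the standard library are available. Lean on these libraries where they do the work, as an engineer would, in place of code of your own. Each camera call takes 0.05 s, during which the arm holds its last target. There are 200 camera calls.

TASK

Unlock the block rack by lifting the collar on its lever and pushing the lever through the gate, away from you, so that the safety bar swings off. Then put every pale wooden piece with a dark window in its ends that lies loose on the bench into the row, pushing the standing pieces apart and never lifting those out, each flat on the trough floor, square across it, at its place by length so that the row runs evenly from the longest piece, by the bar's post, to the shortest. Finally lift the collar again and pull the lever fully back so that the bar lies over the row with the collar dropped home, and leave the other toys alone.

Things in the scene. Friction and masses are not known exactly. Their poses are not given: they have to be found in the camera images.
- rack: Fixed rack. Origin on the bench under the trough's centre; y runs along the trough (to the end of the shortest piece), x across it away from the robot, z up. In mm: trough floor z 6, inside y -135..135, x -36..36; long walls 6 thick, tops z 16; end boards y +-138, 6 thick, 50 high; bar post (16 thick) at y -180; grey lever box 70 x 56, 60 high, centred at y -265.
- rack_pivot (a point): Point on the lever's hinge axis (the rack's y direction), inside the grey lever box at rack y -265 mm, 30 mm above the bench; axes as the rack. The lever is a 16 mm steel rod that ends 128 mm from the pivot, with the lift collar round it.
- lever (a joint): Lever angle (rad), -0.42 to 0.42: 0 upright, negative leans along the rack's -x, to the robot (bar over the row), positive along +x (bar swung off). Stays where left (friction 0.12 N m). Two steel teeth in mid-gate stop the collar's keys at about -0.29 (from the other side +0.29) unless the collar is raised.
- collar (a joint): How far the lift collar is raised along the lever (m): 0 down, 0.018 fully up. A spring presses it down, 2.4 N at the bottom to 4.6 N at the top. Raised 0.012 or more its keys pass over the teeth; let go beyond the teeth it drops by itself.
- collar_c (a point): Centre of the lift collar, a dark wooden block round the lever: 40 mm along the rack's y (grip these faces), 30 mm along x, 24 mm high; 88 mm from the pivot when down. z axis along the lever, whose end stands 40 mm beyond this point when the collar is down.
- bar_end (a point): Tip of the wooden safety bar, 290 mm from the post; 16 mm wide, 10 mm thick, underside 58 mm above the bench. It swings level about the post, driven by the lever: over the trough with the lever at -0.40, pointing along rack +x (clear) at +0.40. It sweeps the space behind the rack.
- row1_c (a point): Centre (half-way up) of the 66 mm long pale wooden piece: 66 mm along its x, 32 mm along its y, 44 mm high (the same turned by a half turn), a dark window in each end; first of the row standing in the trough, at its -y end (nearest the post). In the row its 66 mm lies across the trough. Smooth wood, about 1 g per mm of length; neighbours can be slid along the trough.
- row2_c (a point): Centre (half-way up) of the 54 mm long pale wooden piece: 54 mm along its x, 32 mm along its y, 44 mm high (the same turned by a half turn), a dark window in each end; second of those standing in the trough. In the row its 54 mm lies across the trough. Smooth wood, about 1 g per mm of length; neighbours can be slid along the trough.
- row3_c (a point): Centre (half-way up) of the 42 mm long pale wooden piece: 42 mm along its x, 32 mm along its y, 44 mm high (the same turned by a half turn), a dark window in each end; third of those standing in the trough. In the row its 42 mm lies across the trough. Smooth wood, about 1 g per mm of length; neighbours can be slid along the trough.
- row4_c (a point): Centre (half-way up) of the 30 mm long pale wooden piece: 30 mm along its x, 32 mm along its y, 44 mm high (the same turned by a half turn), a dark window in each end; last of those standing in the trough, at the +y end. In the row its 30 mm lies across the trough. Smooth wood, about 1 g per mm of length; neighbours can be slid along the trough.
- long_c (a point): Centre (half-way up) of the 60 mm long pale wooden piece: 60 mm along its x, 32 mm along its y, 44 mm high (the same turned by a half turn), a dark window in each end; at first standing on the bench (may be absent); belongs between row1 (66) and row2 (54). In the row its 60 mm lies across the trough. Smooth wood, about 1 g per mm of length; neighbours can be slid along the trough.
- middle_c (a point): Centre (half-way up) of the 48 mm long pale wooden piece: 48 mm along its x, 32 mm along its y, 44 mm high (the same turned by a half turn), a dark window in each end; at first standing on the bench (may be absent); belongs between row2 (54) and row3 (42). In the row its 48 mm lies across the trough. Smooth wood, about 1 g per mm of length; neighbours can be slid along the trough.
- short_c (a point): Centre (half-way up) of the 36 mm long pale wooden piece: 36 mm along its x, 32 mm along its y, 44 mm high (the same turned by a half turn), a dark window in each end; at first standing on the bench (may be absent); belongs between row3 (42) and row4 (30). In the row its 36 mm lies across the trough. Smooth wood, about 1 g per mm of length; neighbours can be slid along the trough.
- maroon_c (a point): Bystander: maroon tower piece with a pointed top, 40 mm square and 108 mm high; point 50 mm up.
- tube_c (a point): Bystander: clear plastic tube block, 44 mm across, 60 mm high; its centre.
- cup_c (a point): Bystander: stainless steel cup, 68 mm across, 85 mm high; point 40 mm up.
- truck_c (a point): Bystander: orange toy dumper truck, 150 x 75 x 86 mm; point 40 mm up.
There are look-alikes about, which are no part of the job. Leave any purple or turquoise look-alike of the part that bears row3_c alone.

How it is judged:
By the outcome, as a careful person would: the job done as asked, in the order asked, and still so for the second after the job is handed in, with the robot touching nothing.
Of long, middle, short only 2 to 3 are there at a start; the rules pass over those that are not, and their reading is None.
At some moment in a run one of long, middle may be knocked a few centimetres aside while the robot is not near it.
It also fails if it takes over 210 s, if anything falls off the work surface, if the arm or the gripper's body presses on something with over 40 N, if the wrist force passes 120 N, or if a joint passes its speed limit or range.

## Working session

There is one attempt and no reset: what is moved stays moved. The work goes in short steps, Python scripts to look and compute and a tool call to move; the robot and the scene stay as the last step left them, time stands still between calls to the robot, and variables do not carry over. Pictures are saved under pics/ and viewed, at most 14 in all, crops included, and the job is handed in when it is done.

Besides the shell and the picture viewer there is one more tool, called after "Request:" as name([rows], argument=value, ...), one row to a line, values as JSON. carry_out: Moves the arm, as the interface text tells. Its arguments: {"type":"object","properties":{"commands":{"type":"array"},"newtons":{"type":"number"}},"required":["commands"]}

```bash
mkdir -p pics
cat > h.py <<'E'
import numpy as np, cv2
from cell import robot
def shot(n,save=None):
    p=robot.read_camera(n)
    if save: cv2.imwrite('pics/'+save,p['pixels'][:,:,::-1])
    return p
def camT(p,st=None):
    # returns world->cam
    if 'view' in p: return np.array(p['view'])
    from scipy.spatial.transform import Rotation as R
    T=np.eye(4);T[:3,:3]=R.from_euler('xyz',st['tool_rot']).as_matrix();T[:3,3]=st['tool_pos']
    return np.linalg.inv(T@np.array(p['T_tool_cam']))
def ray(p,uv,st=None):
    W=np.linalg.inv(camT(p,st))
    d=np.array([(uv[0]-p['cx'])/p['fx'],-(uv[1]-p['cy'])/p['fy'],-1.])
    return W[:3,3],W[:3,:3]@d
def onz(p,uv,z,st=None):
    o,d=ray(p,uv,st); return o+d*(z-o[2])/d[2]
def proj(p,X,st=None):
    c=camT(p,st)@np.append(X,1); return np.array([p['cx']+p['fx']*c[0]/-c[2],p['cy']+p['fy']*c[1]/c[2]])
def tri(rs):
    A=np.zeros((3,3));b=np.zeros(3)
    for o,d in rs:
        d=d/np.linalg.norm(d);M=np.eye(3)-np.outer(d,d);A+=M;b+=M@o
    return np.linalg.solve(A,b)
E
cat > a.py <<'E'
from h import *
s=robot.observe();print({k:np.round(v,3) for k,v in s.items()})
P={n:shot(n,n+'0.png') for n in('scene','side')}
for n in P: print(n,[k for k in P[n]], np.round(np.linalg.inv(P[n]['view'])[:3,3],2))
Z=dict(rack=0,rack_pivot=.03,collar_c=.11,bar_end=.063,row1_c=.028,row2_c=.028,row3_c=.028,row4_c=.028,long_c=.022,middle_c=.022,short_c=.022,maroon_c=.05,tube_c=.03,cup_c=.04,truck_c=.04)
for k,z in Z.items():
    for n in P:
        for r in robot.tip_of(P[n],k)[:3]:
            print(k,n,round(r['p'],2),np.round(r['at']),np.round(onz(P[n],r['at'],z),3))
E
python3 a.py
```

```text
{'time': np.float64(0.0), 'qpos': array([ 0.987,  0.343,  1.525, -0.   ,  1.275, -0.146]), 'qvel': array([ 0.001,  0.002, -0.001, -0.001, -0.001,  0.   ]), 'joint_efforts': array([ 2.0000e-03, -4.3124e+01, -2.4422e+01,  7.2000e-02,  5.6000e-02,
       -0.0000e+00]), 'tool_pos': array([0.222, 0.475, 0.243]), 'tool_rot': array([-3.14 , -0.   ,  2.704]), 'contact_force': array([-1.005, -1.021, -0.075]), 'torque': array([ 0.034,  0.002, -0.006]), 'grip_force': np.float64(0.0), 'opening': np.float64(0.092)}
scene ['pixels', 'fx', 'fy', 'cx', 'cy', 'view', 'shot'] [1.2  0.15 0.76]
side ['pixels', 'fx', 'fy', 'cx', 'cy', 'view', 'shot'] [ 0.33 -0.84  0.94]
rack scene 0.95 [369. 338.] [0.655 0.097 0.   ]
rack side 0.96 [347. 212.] [0.653 0.107 0.   ]
rack_pivot scene 0.81 [248. 283.] [ 0.626 -0.169  0.03 ]
rack_pivot side 0.57 [370. 278.] [ 0.634 -0.156  0.03 ]
collar_c scene 0.92 [256. 244.] [ 0.589 -0.162  0.11 ]
collar_c side 0.61 [354. 260.] [ 0.589 -0.157  0.11 ]
bar_end scene 0.8 [428. 333.] [0.657 0.201 0.063]
bar_end side 0.58 [340. 173.] [0.66  0.207 0.063]
row1_c scene 0.55 [321. 3
[... 544 characters left out ...]
[371. 326.] [0.65  0.097 0.028]
row4_c side 0.62 [346. 205.] [0.651 0.11  0.028]
long_c side 0.6 [269. 178.] [0.462 0.278 0.022]
middle_c scene 0.94 [342. 252.] [ 0.467 -0.011  0.022]
middle_c side 0.63 [288. 248.] [ 0.464 -0.007  0.022]
maroon_c scene 0.8 [302. 226.] [ 0.444 -0.116  0.05 ]
maroon_c side 0.58 [290. 273.] [ 0.447 -0.112  0.05 ]
tube_c scene 0.91 [404. 267.] [0.475 0.127 0.03 ]
tube_c side 0.92 [285. 208.] [0.482 0.134 0.03 ]
cup_c scene 0.78 [514. 381.] [0.69  0.357 0.04 ]
cup_c side 0.62 [336. 149.] [0.688 0.347 0.04 ]
truck_c scene 0.7 [136. 217.] [ 0.534 -0.497  0.04 ]
truck_c side 0.68 [377. 416.] [ 0.54  -0.487  0.04 ]
truck_c side 0.66 [358. 235.] [ 0.644 -0.021  0.04 ]
```

View pics/scene0.png

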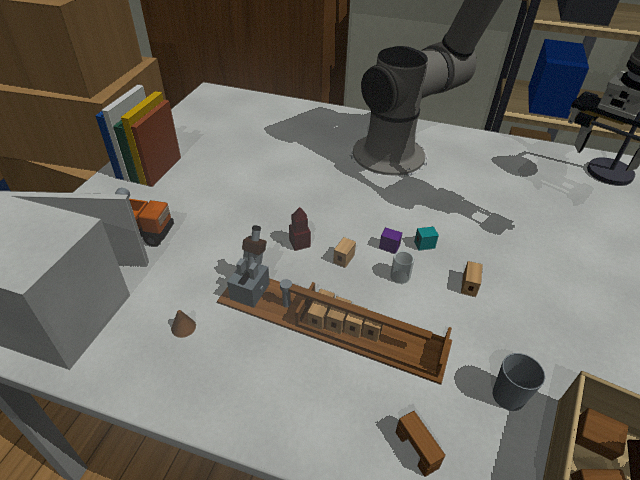

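View pics/side0.png

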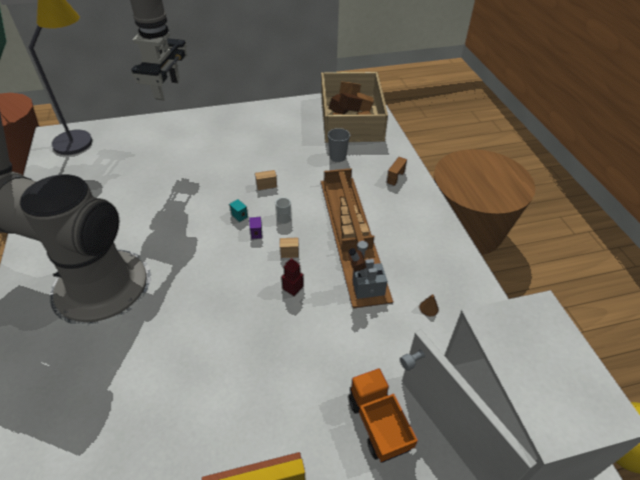

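The scene picture shows the rack with four row pieces at (316–372, 315–330), under a bar. The lever and collar are at (255,243).

The candidates for loose pieces are:
- Pale block at (343,251), with a window in its end.
- Pale block at (472,278), with a window in its end.
- Purple block at (390,240) and turquoise block at (427,238), which are look-alikes to leave alone.
- Brown block at (420,440), which is dark and not pale, so not one of ours.

I'll confirm the two pale ones in one enlarged crop.

Run:
```python
from h import *
a=cv2.imread('pics/scene0.png');b=cv2.imread('pics/side0.png')
f=lambda im,u,v,w=40,h=30:cv2.resize(im[v-h:v+h,u-w:u+w],(400,300),interpolation=cv2.INTER_CUBIC)
o=np.vstack([np.hstack([f(a,343,251),f(a,472,278)]),np.hstack([f(a,340,305,60,45),f(a,255,260)])])
cv2.imwrite('pics/c1.png',o)
```

```text
(no output)
```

View pics/c1.png

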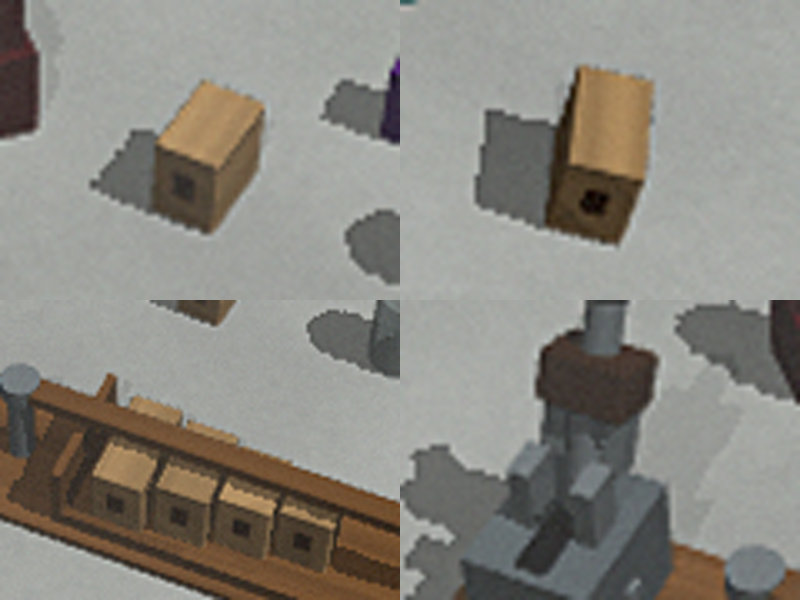

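Both crops show pale wood with a dark window, so these are the two loose pieces: `middle` at (343,251), about world (0.465,-0.009), and `long` at (472,278), about (0.462,0.28). No third one shows. I'll start with the lever.

```bash
cat >> h.py <<'E'
def go(X,yaw=None):
    s=robot.observe();p=np.array(s['tool_pos']);y=s['tool_rot'][2]
    t=0
    if yaw is not None:
        t=-((yaw-y+np.pi/2)%np.pi-np.pi/2); y=y-t
    d=np.array(X)-p
    sx=np.array([np.cos(y),np.sin(y)]);sy=np.array([np.sin(y),-np.cos(y)])
    S=np.array([d[:2]@sx,d[:2]@sy,-d[2]])
    print('turn %.3f shift %s'%(t,np.round(S,4)),'pos',np.round(p,4),'yaw %.3f'%y)
E
python3 -c "
from h import *
go([.60,-.16,.25],3.05)"
```

```text
turn -0.346 shift [-0.434  -0.5983 -0.0063] pos [0.2226 0.4755 0.2437] yaw 3.050
```

Request:
carry_out([
  [[0, 0, -0.006], -0.173, 1],
  [[0, 0, 0], -0.173, 1],
  [[-0.031, -0.043, 0], 0, 1],
  [[-0.031, -0.043, 0], 0, 1],
  [[-0.031, -0.043, 0], 0, 1],
  [[-0.031, -0.043, 0], 0, 1],
  [[-0.031, -0.043, 0], 0, 1],
  [[-0.031, -0.043, 0], 0, 1],
  [[-0.031, -0.043, 0], 0, 1],
  [[-0.031, -0.043, 0], 0, 1],
  [[-0.031, -0.043, 0], 0, 1],
  [[-0.031, -0.043, 0], 0, 1],
  [[-0.031, -0.043, 0], 0, 1],
  [[-0.031, -0.043, 0], 0, 1],
  [[-0.031, -0.041, 0], 0, 1],
  [[-0.031, -0.041, 0], 0, 1],
])

```text
time: 3.6
tool_pos: [0.6006, -0.1613, 0.2497]
tool_rot: [3.141, 0.0, 3.05]
contact_force: [-0.1, -0.3, 0.3]
opening: 0.0918
grip_force: 0.0
```

Run:
```python
from h import *
s=robot.observe();w=shot('wrist','w1.png');print(s['tool_pos'],s['tool_rot'],s['opening'])
print(np.round(w['T_tool_cam'],3))
for k,z in dict(collar_c=.111,rack_pivot=.03,row1_c=.028,row2_c=.028,row3_c=.028,rack=0,middle_c=.022).items():
    for r in robot.tip_of(w,k)[:2]: print(k,round(r['p'],2),np.round(r['at']),np.round(onz(w,r['at'],z,s),4))
```

```text
[ 0.60064453 -0.16133221  0.24967539] [3.14137275e+00 1.94315811e-04 3.04956054e+00] 0.09181978089199291
[[ 0.     0.951  0.309  0.084]
 [ 1.     0.    -0.002  0.   ]
 [-0.002  0.309 -0.951 -0.139]
 [ 0.     0.     0.     1.   ]]
rack_pivot 0.73 [321. 233.] [ 0.6267 -0.1639  0.03  ]
row1_c 0.65 [504. 230.] [ 0.6392 -0.0044  0.028 ]
row2_c 0.65 [546. 232.] [0.645 0.032 0.028]
row3_c 0.57 [585. 230.] [0.6457 0.0664 0.028 ]
rack 0.75 [600. 220.] [0.6477 0.0961 0.    ]
middle_c 0.87 [507.   8.] [ 0.4633 -0.006   0.022 ]
```

View pics/w1.png

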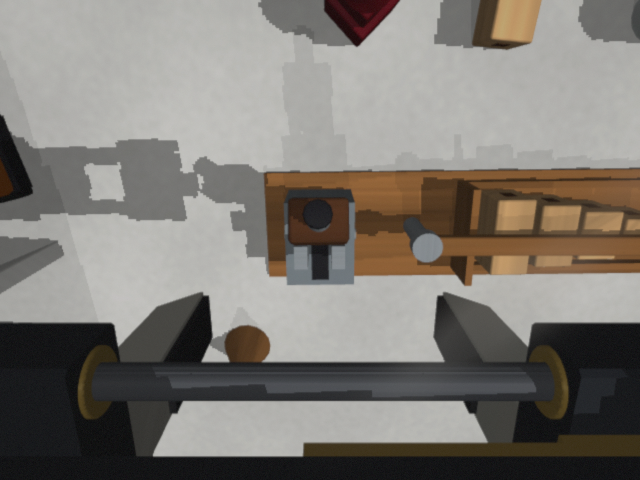

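The wrist view shows the lever end at (318,214), the collar spanning columns 289–349 at rows 197–245, the box at columns 287–354, and the post top at (427,247). The rack edges run parallel to the image columns, so the tool yaw is right.

Run:
```python
from h import *
s=robot.observe();w=shot('wrist')
for n,uv,z in [('end',(318,214),.148),('colL',(289,225),.12),('colR',(349,225),.12),('boxTL',(287,283),.06),('boxTR',(354,283),.06),('boxTopR',(354,190),.06),('bar post',(427,247),.075),('baseTL',(266,172),.006),('baseTR',(630,168),.006)]:
    print(n,np.round(onz(w,uv,z,s),4))
```

```text
end [ 0.5781 -0.1584  0.148 ]
colL [ 0.591  -0.1788  0.12  ]
colR [ 0.5945 -0.14    0.12  ]
boxTL [ 0.6575 -0.1925  0.06  ]
boxTR [ 0.6625 -0.137   0.06  ]
boxTopR [ 0.5843 -0.1317  0.06  ]
bar post [ 0.6308 -0.0794  0.075 ]
baseTL [ 0.5722 -0.2056  0.006 ]
baseTR [0.598  0.1172 0.006 ]
```

Request:
carry_out([
  [[0.009, 0.0015, 0.02], -0.007, 0.65],
  [[0, 0, 0.04], 0, 0.65],
  [[0, 0, 0.04], 0, 0.65],
  [[0, 0, 0.037], 0, 0.65],
  [[0, 0, 0], 0, 0.65],
  [[0, 0, 0], 0, 0.2],
  [[0, 0, 0], 0, 0.2],
  [[0, 0, 0], 0, 0.2],
  [[0, 0, 0], 0, 0.2],
], newtons=30)

```text
time: 5.18
tool_pos: [0.5918, -0.1629, 0.1151]
tool_rot: [-3.133, 0.004, 3.056]
contact_force: [-3.0, -19.1, -3.0]
opening: 0.0402
grip_force: 30.0
```

Request:
carry_out([
  [[0, -0.003, 0], 0, 0.2],
  [[0, 0, 0], 0, 0.2],
  [[0.0015, 0, -0.0035], 0, 0.2],
  [[0.0015, 0, -0.0035], 0, 0.2],
  [[0.0015, 0, -0.0035], 0, 0.2],
  [[0.0015, 0, -0.0035], 0, 0.2],
  [[0, 0, 0], 0, 0.2],
])

```text
time: 6.05
tool_pos: [0.5858, -0.1627, 0.129]
tool_rot: [-3.137, 0.005, 3.057]
contact_force: [-0.1, -9.4, -4.8]
opening: 0.0402
grip_force: 30.0
```

Request:
carry_out([
  [[0.0005, -0.002, -0.001], 0, 0.2],
  [[-0.009, 0, -0.0032], 0, 0.2],
  [[-0.01, 0, -0.0025], 0, 0.2],
  [[-0.0103, 0, -0.0016], 0, 0.2],
  [[-0.0104, 0, -0.0005], 0, 0.2],
  [[-0.0104, 0, 0.0005], 0, 0.2],
  [[-0.0103, 0, 0.0016], 0, 0.2],
  [[-0.01, 0, 0.0025], 0, 0.2],
  [[-0.01, 0, 0.0036], 0, 0.2],
  [[-0.002, 0, 0.001], 0, 0.2],
  [[0, 0, 0], 0, 0.2],
])

```text
time: 7.42
tool_pos: [0.6654, -0.1694, 0.1263]
tool_rot: [-3.141, -0.003, 3.057]
contact_force: [-3.4, -4.1, -2.2]
opening: 0.0398
grip_force: 30.0
```

Request:
carry_out([
  [[-0.002, 0, 0.001], 0, 0.2],
  [[0, 0, 0], 0, 0.2],
  [[0, 0, 0], 0, 0.6],
  [[0, 0, 0], 0, 0.6],
  [[0, 0, 0], 0, 0.6],
  [[0, 0, -0.03], 0, 0.6],
  [[0, 0, -0.04], 0, 0.6],
  [[0, 0, -0.04], 0, 0.6],
  [[0.02, 0.045, -0.03], 0, 1],
  [[0.02, 0.045, -0.03], 0, 1],
  [[0.01, 0.045, -0.03], 0, 1],
  [[0, 0.045, 0], 0, 1],
  [[0, 0, 0], 0, 1],
])

```text
time: 9.05
tool_pos: [0.6337, 0.018, 0.3263]
tool_rot: [3.141, 0.002, 3.061]
contact_force: [-0.1, -1.2, 0.7]
opening: 0.0913
grip_force: 0.0
```

Run:
```python
from h import *
s=robot.observe();w=shot('wrist','w2.png');print(s['tool_pos'],s['tool_rot'],s['opening'])
sc=shot('scene');sd=shot('side')
Z=dict(collar_c=.11,bar_end=.063,row1_c=.028,row2_c=.028,row3_c=.028,row4_c=.028,long_c=.022,middle_c=.022)
for n,p in (('w',w),('scene',sc),('side',sd)):
  for k,z in Z.items():
    for r in robot.tip_of(p,k)[:2]: print(n,k,round(r['p'],2),np.round(r['at']),np.round(onz(p,r['at'],z,s),4))
a=lambda p,u,v:cv2.resize(p['pixels'][v-60:v+60,u-80:u+80,::-1],(400,300),interpolation=cv2.INTER_CUBIC)
cv2.imwrite('pics/c2.png',np.vstack([np.hstack([a(sc,270,270),a(sc,340,315)]),np.hstack([cv2.resize(w['pixels'][:,:,::-1],(400,300)),a(sd,350,230)])]))
```

```text
[0.63366274 0.01802322 0.32627699] [3.14061173e+00 1.59928817e-03 3.06144556e+00] 0.09129016526167973
w collar_c 0.88 [111. 252.] [ 0.6622 -0.1687  0.11  ]
w bar_end 0.98 [255. 443.] [ 0.9224 -0.0822  0.063 ]
w row1_c 0.8 [302. 192.] [ 0.6388 -0.002   0.028 ]
w row2_c 0.77 [338. 196.] [0.6457 0.0344 0.028 ]
w row2_c 0.51 [396. 187.] [0.6417 0.0948 0.028 ]
w row3_c 0.57 [369. 192.] [0.6441 0.0664 0.028 ]
w row4_c 0.77 [404. 194.] [0.6496 0.103  0.028 ]
w middle_c 0.87 [282.   4.] [ 0.4636 -0.0044  0.022 ]
w middle_c 0.36 [111. 256.] [ 0.6943 -0.2181  0.022 ]
scene collar_c 0.69 [235. 265.] [ 0.6573 -0.1753  0.11  ]
scene collar_c 0.69 [319. 311.] [0.7095 0.0095 0.11  ]
scene bar_end 0.6 [218. 419.] [ 0.9223 -0.0832  0.063 ]
scene bar_end 0.28 [517. 382.] [0.7071 0.3537 0.063 ]
scene row1_c 0.96 [320. 309.] [ 0.6418 -0.0079  0.028 ]
scene row2_c 0.73 [340. 313.] [0.6391 0.0322 0.028 ]
scene row2_c 0.45 [248. 283.] [ 0.6252 -0.1704  0.028 ]
scene row3_c 0.77 [391. 240.] [0.3963 0.0847 0.028 ]
scene row3_c 0.65 [424. 237.] [0.3625 0.1553 0.028 ]
scene row4_c 0.89 [372. 330.] [0.6564 0.1005 0.028 ]
scene long_c 0.66 [340. 317.] [0.6428 0.0336 0.022 ]
scene long_c 0.62 [472. 279.] [0.4541 0.2712 0.022 ]
scene middle_c 0.69 [342. 252.] [ 0.4659 -0.0132  0.022 ]
side collar_c 0.79 [384. 256.] [ 0.661  -0.1605  0.11  ]
side bar_end 0.63 [470. 227.] [ 0.9257 -0.0803  0.063 ]
side row1_c 0.53 [354. 233.] [ 0.6401 -0.0017  0.028 ]
side row2_c 0.75 [350. 226.] [0.6369 0.0276 0.028 ]
side row2_c 0.62 [347. 214.] [0.6418 0.0723 0.028 ]
side row3_c 0.71 [255. 232.] [0.3901 0.0625 0.028 ]
side row3_c 0.7 [238. 210.] [0.3568 0.1553 0.028 ]
side row4_c 0.57 [344. 205.] [0.6442 0.1087 0.028 ]
side long_c 0.91 [267. 180.] [0.455  0.2706 0.022 ]
side long_c 0.59 [469. 226.] [ 0.9535 -0.0417  0.022 ]
side middle_c 0.88 [287. 249.] [ 0.4595 -0.0109  0.022 ]
```

View pics/c2.png

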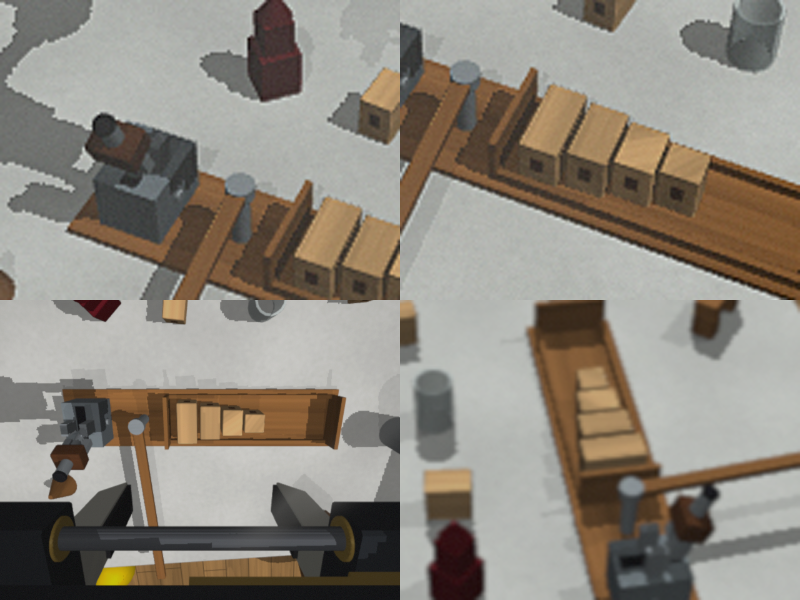

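View pics/w2.png

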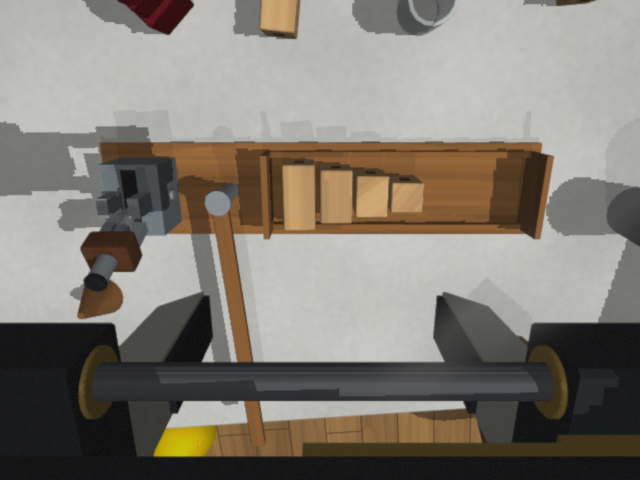

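The bar is swung off and the lever leans away, past the gate. The row tops in the wrist view are row1 at columns 282–316, row2 at 321–353, row3 at 357–389 and row4 at 391–424. I'll convert these to the rack frame.

```bash
cat >> h.py <<'E'
def rack(X,O=np.array([.6498,.1012]),a=-.083):
    d=np.array(X)[:2]-O; return np.array([d@[np.cos(a),np.sin(a)],d@[-np.sin(a),np.cos(a)]])
E
python3 - <<'E'
from h import *
s=robot.observe();w=robot.read_camera('wrist')
f=lambda u,v,z:onz(w,(u,v),z,s)
for n,u0,u1,v0,v1 in [('r1',282,316,164,230),('r2',321,353,168,223),('r3',357,389,174,217),('r4',391,424,180,213)]:
    m=f((u0+u1)/2,(v0+v1)/2,.05);print(n,np.round(m,4),np.round(rack(m),4),'w',np.round(np.linalg.norm(f(u0,200,.05)-f(u1,200,.05)),4),'l',np.round(np.linalg.norm(f(u0,v0,.05)-f(u0,v1,.05)),4))
for n,uv,z in [('wallfarL',(273,151),.016),('wallfarR',(523,151),.016),('wallnearL',(273,229),.016),('wallnearR',(518,229),.016),('boardTopL',(264.5,152),.05),('boardTopLb',(267,236),.05),('boardTopRa',(550,156),.05),('boardTopRb',(541,236),.05),('baseL',(101,142),.006),('baseR',(541,142),.006)]:
    X=f(*uv,z);print(n,np.round(X,4),np.round(rack(X),4))
E
```

```text
r1 [ 0.6383 -0.008   0.05  ] [-0.0024 -0.1097] w 0.0334 l 0.066
r2 [0.64   0.0293 0.05  ] [-0.0038 -0.0725] w 0.0315 l 0.0549
r3 [0.643  0.0644 0.05  ] [-0.0037 -0.0372] w 0.0315 l 0.0429
r4 [0.6469 0.0981 0.05  ] [-0.0027 -0.0033] w 0.0325 l 0.033
wallfarL [ 0.5955 -0.0321  0.016 ] [-0.0431 -0.1374]
wallfarR [0.6172 0.2238 0.016 ] [-0.0426  0.1194]
wallnearL [ 0.6784 -0.0422  0.016 ] [ 0.0404 -0.1405]
wallnearR [0.7011 0.2233 0.016 ] [0.041  0.1259]
boardTopL [ 0.5922 -0.0362  0.05  ] [-0.046  -0.1417]
boardTopLb [ 0.6755 -0.0442  0.05  ] [ 0.0376 -0.1428]
boardTopRa [0.619  0.2344 0.05  ] [-0.0417  0.1302]
boardTopRb [0.6991 0.2316 0.05  ] [0.0383 0.134 ]
baseL [ 0.5721 -0.2108  0.006 ] [-0.0516 -0.3173]
baseR [0.611  0.2465 0.006 ] [-0.0507  0.1415]
```

```bash
python3 -c "
from h import *
print(np.round(robot.observe()['qpos'],3))
go([.6465,.098,.12],1.49)
go([.6465,.098,.12],1.487+.003)"
```

```text
[-0.098  0.513  1.033  0.     1.595 -1.584]
turn 1.567 shift [0.0842 0.006  0.2053] pos [0.6337 0.0146 0.3253] yaw 1.490
turn 1.567 shift [0.0842 0.006  0.2053] pos [0.6337 0.0146 0.3253] yaw 1.490
```

Request:
carry_out([
  [[0, 0, 0.01], 0.174, 1],
  [[0, 0, 0.015], 0.174, 1],
  [[0, 0, 0.015], 0.174, 1],
  [[0, 0, 0.015], 0.174, 1],
  [[0, 0, 0.015], 0.174, 1],
  [[0, 0, 0.015], 0.174, 1],
  [[0, 0, 0.015], 0.174, 1],
  [[0, 0, 0.015], 0.174, 1],
  [[0, 0, 0.015], 0.175, 1],
  [[0.042, 0.003, 0.025], 0, 1],
  [[0.042, 0.003, 0.025], 0, 1],
  [[0, 0, 0.025], 0, 1],
  [[0, 0, 0], 0, 1],
])

```text
time: 12.08
tool_pos: [0.6452, 0.0982, 0.1181]
tool_rot: [-3.137, 0.001, 1.491]
contact_force: [0.2, 0.4, 0.4]
opening: 0.0914
grip_force: 0.0
```

```bash
python3 -c "
from h import *
go([.6465,.098,.041],1.49)"
```

```text
turn 0.001 shift [-0.0001  0.0013  0.0771] pos [0.6452 0.0982 0.1181] yaw 1.490
```

Request:
carry_out([
  [[0, 0.001, 0.03], 0, 1],
  [[0, 0, 0.026], 0, 1],
  [[0, 0, 0.02], 0, 1],
  [[0, 0, 0], 0, 0.5],
  [[0, 0, 0], 0, 0.2],
  [[0, 0, 0], 0, 0.2],
  [[0, 0, 0], 0, 0.2],
], newtons=10)

```text
time: 12.95
tool_pos: [0.6479, 0.0977, 0.0453]
tool_rot: [3.14, -0.0, 1.49]
contact_force: [-0.2, 1.3, -0.5]
opening: 0.0563
grip_force: 0.0
```

Request:
carry_out([
  [[0, 0, 0.002], 0, 0.2],
  [[0, 0, 0], 0, 0.2],
  [[0, 0, 0], 0, 0.2],
  [[0, 0, 0], 0, 0.2],
])

```text
time: 13.45
tool_pos: [0.6474, 0.0977, 0.0422]
tool_rot: [-3.141, -0.0, 1.49]
contact_force: [-1.1, -0.2, -0.2]
opening: 0.0301
grip_force: 10.0
```

Request:
carry_out([
  [[0.015, 0, 0], 0, 0.2],
  [[0.021, 0, 0], 0, 0.2],
  [[0.021, 0, 0], 0, 0.2],
  [[0.021, 0, 0], 0, 0.2],
  [[0, 0, 0], 0, 0.2],
  [[0, 0, 0], 0, 0.75],
  [[0, 0, 0], 0, 0.75],
  [[0, 0, 0], 0, 0.75],
  [[0, 0, 0], 0, 0.75],
])

```text
time: 14.58
tool_pos: [0.6539, 0.175, 0.0424]
tool_rot: [3.142, -0.0, 1.489]
contact_force: [0.5, 0.1, -0.1]
opening: 0.0653
grip_force: 0.0
```

Request:
carry_out([
  [[0, 0, -0.045], 0, 0.75],
  [[-0.037, 0, 0], 0, 0.75],
  [[-0.037, 0, 0], 0, 0.75],
  [[-0.038, -0.001, 0], 0, 0.75],
  [[0, 0, 0], 0, 0.75],
  [[0, 0, 0.025], 0, 0.75],
  [[0, 0, 0.02], 0, 0.75],
  [[0, 0, 0], 0, 0.3],
  [[0, 0, 0], 0, 0.3],
  [[0, 0, 0], 0, 0.3],
  [[0, 0, 0], 0, 0.3],
])

```text
time: 15.95
tool_pos: [0.6444, 0.0641, 0.0434]
tool_rot: [3.14, -0.0, 1.49]
contact_force: [0.1, 1.6, 3.3]
opening: 0.0419
grip_force: 10.0
```

Request:
carry_out([
  [[0.015, 0, 0], 0, 0.3],
  [[0.02, 0, 0], 0, 0.3],
  [[0.02, 0, 0], 0, 0.3],
  [[0.02, 0, 0], 0, 0.3],
  [[0, 0, 0], 0, 0.3],
  [[0, 0, 0], 0, 0.9],
  [[0, 0, 0], 0, 0.9],
  [[0, 0, 0], 0, 0.9],
  [[0, 0, 0], 0, 0.9],
  [[0, 0, -0.045], 0, 0.9],
  [[-0.037, 0, 0], 0, 0.9],
  [[-0.037, 0, 0], 0, 0.9],
  [[-0.037, 0, 0], 0, 0.9],
  [[0, 0, 0], 0, 0.9],
])

```text
time: 17.7
tool_pos: [0.6407, 0.0253, 0.0874]
tool_rot: [-3.142, 0.0, 1.486]
contact_force: [0.4, -0.4, 0.9]
opening: 0.0824
grip_force: 0.0
```

Request:
carry_out([
  [[0, 0, 0.025], 0, 0.9],
  [[0, 0, 0.02], 0, 0.9],
  [[0, 0, 0], 0, 0.4],
  [[0, 0, 0], 0, 0.4],
  [[0, 0, 0], 0, 0.4],
  [[0, 0, 0], 0, 0.4],
])

```text
time: 18.45
tool_pos: [0.6415, 0.0282, 0.0434]
tool_rot: [3.14, -0.0, 1.49]
contact_force: [0.2, 1.0, 3.8]
opening: 0.0537
grip_force: 10.0
```

Request:
carry_out([
  [[0.012, 0, 0], 0, 0.4],
  [[0.0125, 0, 0], 0, 0.4],
  [[0.0125, 0, 0], 0, 0.4],
  [[0, 0, 0], 0, 0.4],
  [[0, 0, 0], 0, 1],
  [[0, 0, 0], 0, 1],
  [[0, 0, 0], 0, 1],
  [[0, 0, 0], 0, 1],
  [[0, 0, -0.05], 0, 1],
  [[0, 0, -0.06], 0, 1],
  [[0, 0, -0.06], 0, 1],
  [[0, 0, -0.06], 0, 1],
  [[0, 0, 0], 0, 1],
  [[0, 0, 0], 0, 1],
])

```text
time: 20.2
tool_pos: [0.6434, 0.0648, 0.2717]
tool_rot: [-3.141, -0.0, 1.49]
contact_force: [0.4, 0.6, -0.6]
opening: 0.0917
grip_force: 0.0
```

Run:
```python
from h import *
s=robot.observe();w=shot('wrist','w3.png');print(s['tool_pos'],s['tool_rot'])
sc=shot('scene');sd=shot('side')
for n,p in (('w',w),('scene',sc),('side',sd)):
  for k,z in dict(row1_c=.028,row2_c=.028,row3_c=.028,row4_c=.028,long_c=.022,middle_c=.022,short_c=.022).items():
    for r in robot.tip_of(p,k)[:2]: X=onz(p,r['at'],z,s);print(n,k,round(r['p'],2),np.round(r['at']),np.round(X,4),np.round(rack(X),3))
```

```text
[0.64341964 0.0648275  0.27166576] [-3.14061974e+00 -6.50160756e-06  1.48964173e+00]
w row1_c 0.86 [326. 269.] [ 0.6411 -0.0033  0.028 ] [ 0.    -0.105]
w row2_c 0.81 [325. 192.] [0.6458 0.0703 0.028 ] [-0.001 -0.031]
w row3_c 0.88 [ 53. 196.] [0.3999 0.0867 0.028 ] [-0.248 -0.035]
w row3_c 0.68 [326. 108.] [0.6528 0.143  0.028 ] [-0.     0.042]
w row4_c 0.71 [320.  62.] [0.6501 0.1796 0.028 ] [-0.006  0.078]
w middle_c 0.74 [147. 280.] [ 0.4646 -0.0035  0.022 ] [-0.176 -0.12 ]
scene row1_c 0.91 [321. 310.] [ 0.6428 -0.0055  0.028 ] [ 0.002 -0.107]
scene row2_c 0.89 [358. 320.] [0.6428 0.0696 0.028 ] [-0.004 -0.032]
scene row3_c 0.95 [390. 242.] [0.4061 0.0832 0.028 ] [-0.241 -0.038]
scene row3_c 0.72 [394. 333.] [0.6498 0.1404 0.028 ] [-0.003  0.039]
scene row4_c 0.97 [414. 343.] [0.6596 0.1812 0.028 ] [0.003 0.081]
scene row4_c 0.3 [216. 419.] [ 0.91   -0.0987  0.028 ] [ 0.276 -0.178]
scene long_c 0.73 [470. 278.] [0.4529 0.2669 0.022 ] [-0.21   0.149]
scene middle_c 0.81 [342. 250.] [ 0.4612 -0.0143  0.022 ] [-0.178 -0.131]
side row1_c 0.92 [358. 235.] [ 0.6484 -0.0104  0.028 ] [ 0.008 -0.111]
side row1_c 0.31 [469. 227.] [ 0.9469 -0.0498  0.028 ] [ 0.309 -0.126]
side row2_c 0.86 [346. 215.] [0.6389 0.0701 0.028 ] [-0.008 -0.032]
side row3_c 0.76 [237. 212.] [0.3534 0.1496 0.028 ] [-0.299  0.024]
side row3_c 0.48 [255. 228.] [0.3907 0.0764 0.028 ] [-0.256 -0.046]
side row4_c 0.55 [339. 188.] [0.649  0.1806 0.028 ] [-0.007  0.079]
side middle_c 0.82 [289. 246.] [ 0.4659 -0.0011  0.022 ] [-0.175 -0.117]
```

View pics/w3.png

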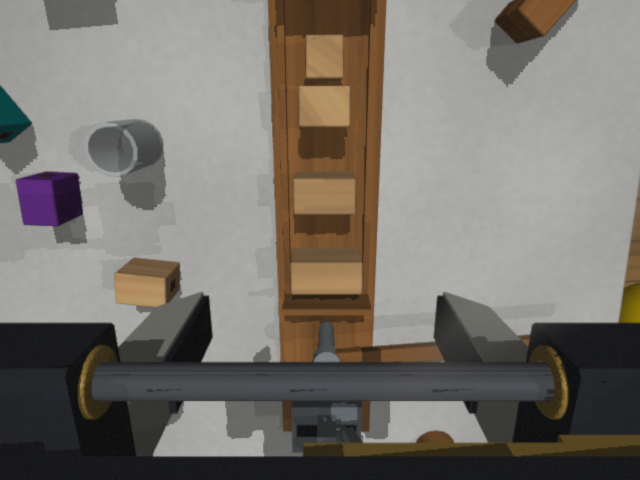

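Request:
carry_out([
  [[-0.017, -0.035, 0], 0, 1],
  [[-0.017, -0.035, 0], 0, 1],
  [[-0.017, -0.035, 0], 0, 1],
  [[-0.017, -0.035, 0.01], 0, 1],
  [[-0.016, -0.033, 0.01], 0, 1],
  [[0, 0, 0], 0, 1],
  [[0, 0, 0], 0, 1],
])

```text
time: 22.28
tool_pos: [0.4655, -0.0048, 0.253]
tool_rot: [3.14, -0.0, 1.49]
contact_force: [0.5, 0.2, 1.4]
opening: 0.092
grip_force: 0.0
```

```bash
cat >> h.py <<'E'
def topface(w,s,uv,z):
    """min-area rectangle of pale top face round the pixel, on plane z"""
    hsv=cv2.cvtColor(w['pixels'],cv2.COLOR_RGB2HSV)
    m=cv2.inRange(hsv,(8,70,110),(24,200,255))
    v=hsv[:,:,2].astype(int); u0,v0=int(uv[0]),int(uv[1])
    n,l=cv2.connectedComponents(m); k=l[v0,u0]
    print('comp',k,(l==k).sum())
    c=max(cv2.findContours((l==k).astype(np.uint8),0,2)[0],key=cv2.contourArea)[:,0,:]
    W=np.array([onz(w,p,z,s)[:2] for p in c]).astype(np.float32)
    (cx,cy),(a,b),t=cv2.minAreaRect(W*1000); print('centre',cx,cy,'size',a,b,'ang',t)
E
python3 - <<'E'
from h import *
s=robot.observe();w=shot('wrist','w4.png');print(s['tool_pos'],s['tool_rot'])
r=robot.tip_of(w,'middle_c')
for q in r[:2]:print(q,onz(w,q['at'],.022,s))
f=robot.find_in(w,'middle_c');print(f[:2])
topface(w,s,r[0]['at'],.044)
u,v=map(int,r[0]['at']);v=max(v,90);u=min(max(u,120),520)
cv2.imwrite('pics/c4.png',cv2.resize(w['pixels'][v-90:v+90,u-120:u+120,::-1],(720,540)));print(u-120,v-90)
E
```

```text
[ 0.46552039 -0.00484949  0.25296243] [ 3.13964829e+00 -8.99487301e-05  1.48952453e+00]
{'at': [323.2, 200.5], 'p': 0.78} [ 0.46653184 -0.00374167  0.022     ]
[{'at': [323.8, 202.7], 'p': 0.95}]
comp 9 2496
centre 465.86474609375 -1.8983879089355469 size 38.019859313964844 46.93511962890625 ang 78.72630310058594
203 110
```

View pics/c4.png

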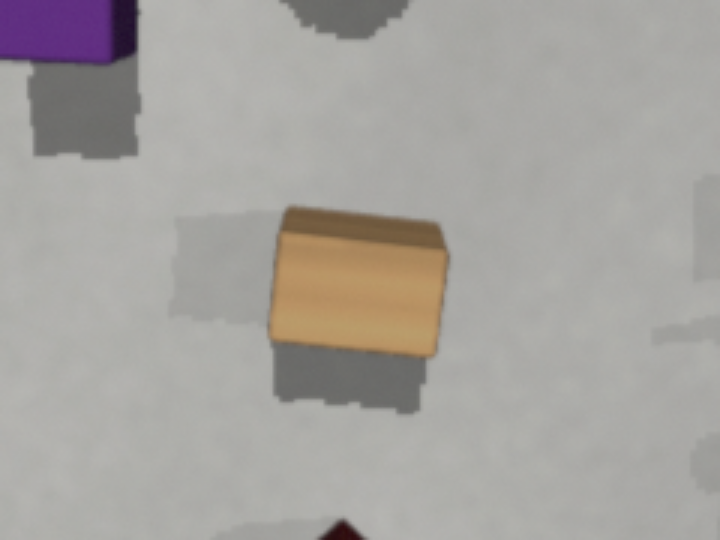

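The crop shows the top face with corners (281,233), (448,250), (434,356) and (270,340), which I'll use for the centre and angle.

```bash
cat >> h.py <<'E'
def quad(w,s,C,z):
    Q=np.array([onz(w,c,z,s)[:2] for c in C]);c=Q.mean(0)
    d=(Q[1]-Q[0]+Q[2]-Q[3])/2;e=(Q[3]-Q[0]+Q[2]-Q[1])/2
    print('c',np.round(c,4),'len',np.linalg.norm(d),'wid',np.linalg.norm(e),'axis ang',np.arctan2(d[1],d[0]),'perp',np.arctan2(e[1],e[0]))
    return c,np.arctan2(d[1],d[0])
E
python3 - <<'E'
from h import *
s=robot.observe();w=robot.read_camera('wrist')
c,a=quad(w,s,np.array([(281,233),(448,250),(434,356),(270,340)])/3+[203,110],.044)
# tool y=(sin,-cos) along axis a
go([c[0],c[1],.037],a+np.pi/2)
E
```

```text
c [ 0.4656 -0.0051] len 0.045991601350389905 wid 0.03042967076325054 axis ang -0.18257119246917072 perp -1.7652697077459008
turn 0.102 shift [-0.0005  0.0003  0.2154] pos [ 0.4654 -0.0046  0.2524] yaw 1.388
```

Request:
carry_out([
  [[0, 0, 0.03], 0.102, 1],
  [[0, 0, 0.05], 0, 1],
  [[0, 0, 0.05], 0, 1],
  [[0, 0, 0.05], 0, 1],
  [[0, 0, 0.025], 0, 1],
  [[0, 0, 0.011], 0, 1],
  [[0, 0, 0], 0, 0.35],
  [[0, 0, 0], 0, 0.35],
  [[0, 0, 0], 0, 0.35],
  [[0, 0, 0], 0, 0.35],
  [[0, 0, 0], 0, 0.35],
  [[0, 0, 0], 0, 0.35],
], newtons=15)

```text
time: 23.98
tool_pos: [0.4648, -0.0048, 0.0367]
tool_rot: [3.141, -0.0, 1.388]
contact_force: [0.3, 1.1, 3.8]
opening: 0.048
grip_force: 15.0
```

Request:
carry_out([
  [[0, 0, -0.03], 0, 0.35],
  [[0, 0, -0.04], 0, 0.35],
  [[0, 0, -0.04], -0.1, 0.35],
  [[0.024, 0.0345, 0], 0, 0.35],
  [[0.024, 0.0345, 0], 0, 0.35],
  [[0.024, 0.0345, 0], 0, 0.35],
  [[0.024, 0.0345, 0], 0, 0.35],
  [[0.025, 0.0345, 0], 0, 0.35],
  [[0, 0, 0], 0, 0.35],
  [[0, 0, 0], 0, 0.35],
])

```text
time: 25.22
tool_pos: [0.6455, 0.1012, 0.1455]
tool_rot: [-3.139, 0.0, 1.488]
contact_force: [0.7, 0.2, -1.7]
opening: 0.0478
grip_force: 15.0
```

Run:
```python
from h import *
s=robot.observe();w=shot('wrist','w5.png');print(s['tool_pos'],s['tool_rot'],s['opening'])
go([.6467,.1015,.043],1.488)
for k in('row2_c','row3_c','row4_c','row1_c','middle_c'):
    for r in robot.tip_of(w,k)[:2]: X=onz(w,r['at'],.028,s);print(k,round(r['p'],2),np.round(r['at']),np.round(X,4))
```

```text
[0.64550218 0.10118972 0.14553282] [-3.13945053e+00  4.28942948e-04  1.48795318e+00] 0.04780726653036178
turn -0.000 shift [0.0007 0.0012 0.1029] pos [0.6455 0.1009 0.1459] yaw 1.488
row3_c 0.73 [329. 174.] [0.6527 0.1434 0.028 ]
row3_c 0.31 [ 50. 228.] [0.4767 0.1244 0.028 ]
row4_c 0.97 [324. 108.] [0.6524 0.1818 0.028 ]
middle_c 0.92 [322. 323.] [0.6405 0.0443 0.028 ]
```

View pics/w5.png

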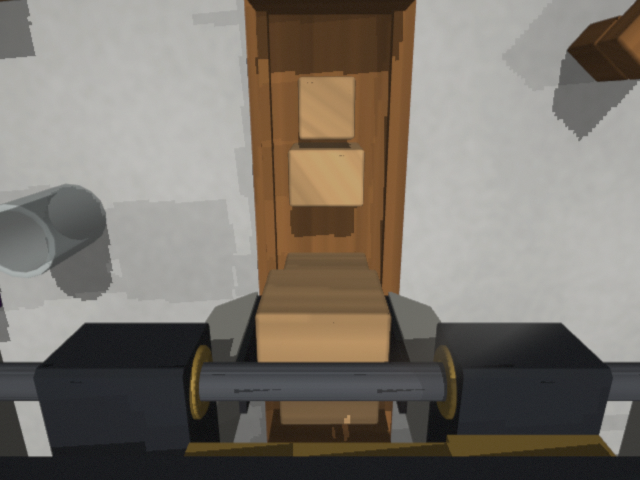

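Run:
```python
from h import *
s=robot.observe();w=robot.read_camera('wrist')
for uv in [(326,178),(326,206),(326,150),(326,108)]: print(uv,np.round(onz(w,uv,.05,s),4))
```

```text
(326, 178) [0.6518 0.1448 0.05  ]
(326, 206) [0.6505 0.129  0.05  ]
(326, 150) [0.653  0.1599 0.05  ]
(326, 108) [0.6548 0.1815 0.05  ]
```

Request:
carry_out([
  [[0.0007, 0.001, 0.03], 0, 0.35],
  [[0, 0, 0.03], 0, 0.35],
  [[0, 0, 0.025], 0, 0.35],
  [[0, 0, 0.012], 0, 0.35],
  [[0, 0, 0.004], 0, 0.35],
  [[0, 0, 0], 0, 0.35],
  [[0, 0, 0], 0, 0.35],
])

```text
time: 26.45
tool_pos: [0.6485, 0.1027, 0.0479]
tool_rot: [3.138, -0.001, 1.488]
contact_force: [-2.5, 2.2, 11.4]
opening: 0.048
grip_force: 15.0
```

Run:
```python
from h import *
print(robot.observe()['contact_force'],robot.observe()['tool_pos'])
a=shot('scene');w=shot('wrist')
u,v=385,325
cv2.imwrite('pics/c6.png',np.hstack([cv2.resize(a['pixels'][v-45:v+45,u-60:u+60,::-1],(400,300),interpolation=2),cv2.resize(w['pixels'][:,:,::-1],(400,300))]))
```

```text
[-2.53797571  2.21591361 11.36729501] [0.64847053 0.10266173 0.04785609]
```

View pics/c6.png

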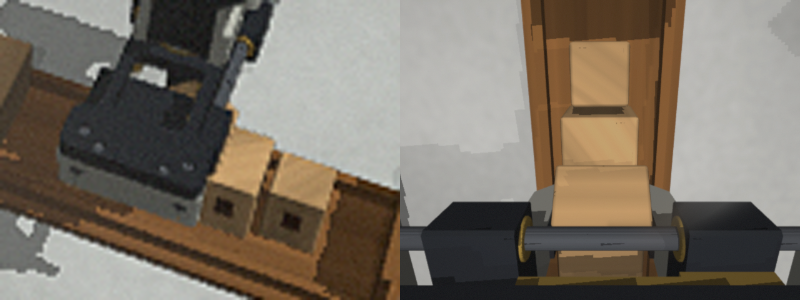

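Request:
carry_out([
  [[-0.002, -0.001, -0.004], 0, 0.35],
  [[0, 0, 0], 0, 0.35],
  [[0, 0, 0], 0, 0.35],
])

```text
time: 26.92
tool_pos: [0.6465, 0.1002, 0.0494]
tool_rot: [3.141, -0.0, 1.488]
contact_force: [-0.7, 1.4, 1.3]
opening: 0.0479
grip_force: 15.0
```

Request:
carry_out([
  [[0, 0, 0.002], 0, 0.35],
  [[0, 0, 0.002], 0, 0.35],
  [[0, 0, 0.001], 0, 0.35],
  [[0, 0, 0], 0, 0.35],
  [[0, 0, 0], 0, 0.35],
])

```text
time: 27.55
tool_pos: [0.6474, 0.1011, 0.0466]
tool_rot: [3.138, -0.002, 1.488]
contact_force: [-2.6, 3.5, 13.7]
opening: 0.0478
grip_force: 15.0
```

```bash
python3 - <<'E'
from h import *
w=robot.read_camera('wrist')
C=np.linalg.inv(w['T_tool_cam'])
def pj(X):
    c=C@np.append(X,1);return np.round([w['cx']+w['fx']*c[0]/-c[2],w['cy']+w['fy']*c[1]/c[2]])
for z in(-.0073,.0367):
  for x in(.016,-.016):
    print(z,x,pj([x,-.024,z]),pj([x,.024,z]))
E
python3 - <<'E'
import cv2
a=cv2.imread('pics/w5.png')
cv2.imwrite('pics/c5.png',cv2.resize(a[230:450,180:460],(764,600),interpolation=2))
E
```

```text
-0.0073 0.016 [252. 312.] [393. 312.]
-0.0073 -0.016 [257. 392.] [388. 392.]
0.0367 0.016 [268. 265.] [377. 265.]
0.0367 -0.016 [270. 330.] [375. 330.]
```

View pics/c5.png

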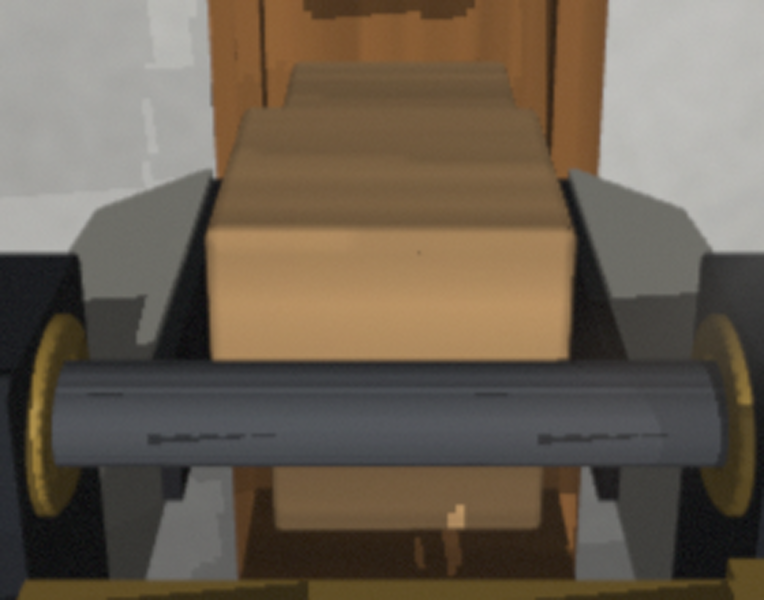

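The comparison shows the piece slipped about 5 mm down in the grip, so the contact is the trough floor. I'll release here.

Request:
carry_out([
  [[0, 0, -0.002], 0, 0.35],
  [[0, 0, 0], 0, 0.85],
  [[0, 0, 0], 0, 0.85],
  [[0, 0, 0], 0, 0.85],
  [[0, 0, 0], 0, 0.85],
  [[0, 0, -0.04], 0, 1],
  [[0, 0, -0.06], 0, 1],
  [[0, 0, -0.06], 0, 1],
  [[0, 0, -0.05], 0, 1],
  [[0, 0, 0], 0, 1],
  [[0, 0, 0], 0, 1],
])

```text
time: 28.98
tool_pos: [0.646, 0.1002, 0.2555]
tool_rot: [-3.14, 0.0, 1.488]
contact_force: [-0.3, 0.4, -0.1]
opening: 0.0918
grip_force: 0.0
```

Run:
```python
from h import *
s=robot.observe();w=shot('wrist','w7.png');print(s['tool_pos'],s['tool_rot'])
sc=shot('scene');sd=shot('side')
for n,p in (('scene',sc),('side',sd),('w',w)):
    for r in robot.tip_of(p,'long_c')[:2]: X=onz(p,r['at'],.022,s);print(n,round(r['p'],2),np.round(r['at']),np.round(X,4))
```

```text
[0.64598322 0.10015559 0.25549324] [-3.14034979e+00  9.50348747e-05  1.48777813e+00]
scene 0.92 [472. 280.] [0.4568 0.2729 0.022 ]
side 0.58 [266. 179.] [0.4526 0.2759 0.022 ]
w 0.89 [55.  5.] [0.452 0.272 0.022]
```

View pics/w7.png

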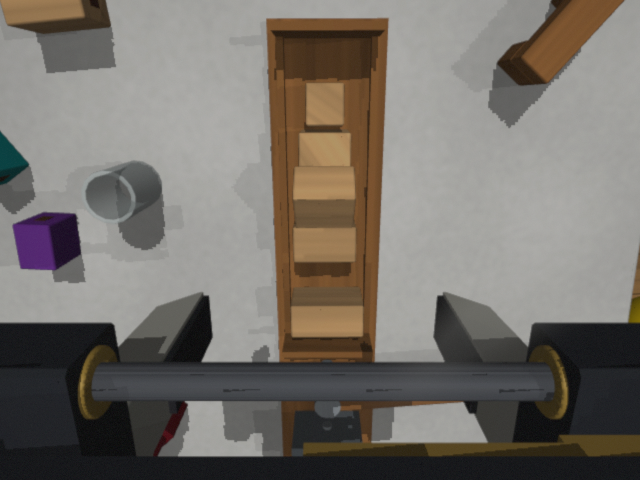

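Run:
```python
from h import *
a=cv2.imread('pics/w7.png')[70:350,265:390]
s=shot('scene')['pixels'][:,:,::-1];d=shot('side')['pixels'][:,:,::-1]
o=np.hstack([cv2.resize(a,(268,600),interpolation=2),np.vstack([cv2.resize(s[285:375,300:440],(466,300),interpolation=2),cv2.resize(d[160:260,290:445],(466,300),interpolation=2)])])
cv2.imwrite('pics/c7.png',o)
```

```text
(no output)
```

View pics/c7.png

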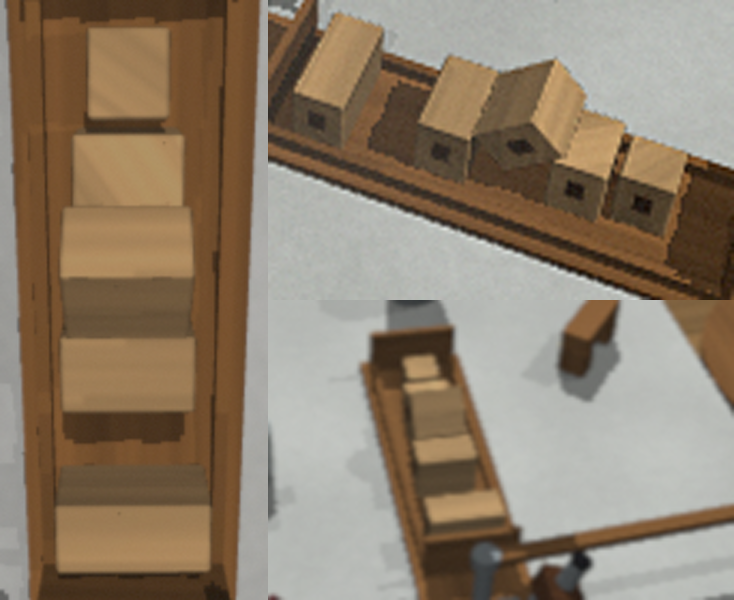

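Run:
```python
from h import *
p=shot('scene')
a=-.083;O=np.array([.6498,.1012]);ex=np.array([np.cos(a),np.sin(a),0]);ey=np.array([-np.sin(a),np.cos(a),0])
def onx(uv,x):
    o,d=ray(p,uv); o=o-np.append(O,0); t=(x-o@ex)/(d@ex); X=o+t*d; return np.round([X@ey*1000,X[2]*1000],1)
f=lambda x,y:(300+(x-268)/3.33,285+y/3.33)
for n,q in dict(apex=(528,105),left=(473,132),right=(563,150),win=(520,147)).items(): print(n,onx(f(*q),.021))
for n,q in dict(r2win=(440,152),r3win=(575,190),r4win=(643,204),r1win=(317,121)).items(): print(n,onx(f(*q),.025))
g=cv2.cvtColor(p['pixels'],cv2.COLOR_RGB2GRAY)[285:375,300:440]
G=cv2.resize(g,None,fx=4,fy=4,interpolation=cv2.INTER_CUBIC)
L=cv2.createLineSegmentDetector().detect(G)[0][:,0]/4+[300,285,300,285]
for l in L:
    m=(l[:2]+l[2:])/2
    if 355<m[0]<398 and 300<m[1]<336 and np.hypot(*(l[:2]-l[2:]))>6: print(np.round(l,1),onx(l[:2],.021),onx(l[2:],.021))
```

```text
apex [ 9.1 90.6]
left [-18.5  51.6]
right [32.1 63.1]
win [ 8.8 52.9]
r2win [-34.9  28.9]
r3win [43.4 37.7]
r4win [80.3 46.3]
r1win [-110.7   16.9]
[386.2 333.5 400.4 338. ] [29.2 51. ] [55.6 52.2]
[360.9 332.7 360.9 325.2] [-17.6  27.1] [-19.6  49.4]
[370.3 306.6 376.3 305. ] [ -7.5 110.2] [  2.4 119.7]
[376.3 305.  386.1 302.5] [  2.5 119.6] [ 18.4 134.6]
[378.6 320.8 388.  331.6] [11.3 79.3] [31.7 58.1]
[384.9 305.6 380.7 316.4] [ 17.4 125.5] [13.7 93.4]
```

The picture shows `middle` tilted about 43° (top leaning +y), wedged on the top edges of row2 and row3. The gap was a few mm too far +y of where I aimed. I'll regrip it by its ends, lift it, and roll it upright on free bench.

Request:
carry_out([
  [[0.007, 0.001, 0.04], 0, 1],
  [[0, 0, 0.05], 0, 1],
  [[0, 0, 0.05], 0, 1],
  [[0, 0, 0.04], 0, 1],
  [[0, 0, 0.021], 0, 1],
  [[0, 0, 0], 0, 0.35],
  [[0, 0, 0], 0, 0.35],
  [[0, 0, 0], 0, 0.35],
  [[0, 0, 0], 0, 0.35],
  [[0, 0, 0], 0, 0.35],
  [[0, 0, 0], 0, 0.35],
], newtons=25)

```text
time: 30.8
tool_pos: [0.6482, 0.1071, 0.0559]
tool_rot: [3.141, -0.0, 1.488]
contact_force: [-0.7, -0.7, 3.0]
opening: 0.0478
grip_force: 25.0
```

Request:
carry_out([
  [[0, 0, -0.03], 0, 0.35],
  [[0, 0, -0.05], 0, 0.35],
  [[-0.0217, -0.029, -0.02], 0, 0.35],
  [[-0.0217, -0.029, 0], 0, 0.35],
  [[-0.0217, -0.029, 0], 0, 0.35],
  [[-0.0217, -0.029, 0], 0, 0.35],
  [[0, 0, 0], 0, 0.35],
  [[0, 0, 0], 0, 0.35],
])

```text
time: 31.8
tool_pos: [0.526, 0.0303, 0.1556]
tool_rot: [3.14, -0.0, 1.488]
contact_force: [0.5, -0.4, -0.3]
opening: 0.0481
grip_force: 25.0
```

Run:
```python
from h import *
s=robot.observe();p=shot('scene','s8.png');w=shot('wrist','w8.png');print(s['tool_pos'])
T=np.array(s['tool_pos']);a=-.083;ex=np.array([np.cos(a),np.sin(a),0]);ey=np.array([-np.sin(a),np.cos(a),0])
def onx(uv,x=.024):
    o,d=ray(p,uv);o=o-T;t=(x-o@ex)/(d@ex);X=o+t*d;return np.round([X@ey*1000,X[2]*1000],1)
c=proj(p,T+.024*ex);print('end',c);u,v=map(int,c)
g=cv2.cvtColor(p['pixels'],cv2.COLOR_RGB2GRAY)[v-30:v+30,u-40:u+40]
L=cv2.createLineSegmentDetector().detect(cv2.resize(g,None,fx=4,fy=4,interpolation=2))[0][:,0]/4+[u-40,v-30]*2
for l in L:
    A,B=onx(l[:2]),onx(l[2:])
    if max(map(abs,[*A,*B]))<45 and np.hypot(*(l[:2]-l[2:]))>5: print(np.round(l,1),A,B)
# project tilted hypothesis in wrist
cv2.imwrite('pics/c8.png',np.hstack([cv2.resize(p['pixels'][v-30:v+30,u-40:u+40,::-1],(400,300),interpolation=2),cv2.resize(w['pixels'][230:440,180:460,::-1],(400,300),interpolation=2)]))
```

```text
[0.52596106 0.03030266 0.15561078]
end [354.67146539 235.94611443]
[357.3 244.5 352.2 245.6] [  6.9 -20. ] [ -2.9 -26.7]
[351.8 245.7 347.4 241.6] [ -3.8 -27.3] [-13.4 -20.1]
[364.4 237.7 365.  243.6] [19.3  2.8] [ 21.9 -11.8]
[362.9 232.4 341.8 226.4] [15.2 14.9] [-27.2  14.6]
[341.7 226.  334.4 224.4] [-27.3  15.4] [-42.2  14.1]
[367.2 232.3 365.3 237. ] [23.4 18.1] [20.9  5.2]
```

View pics/c8.png

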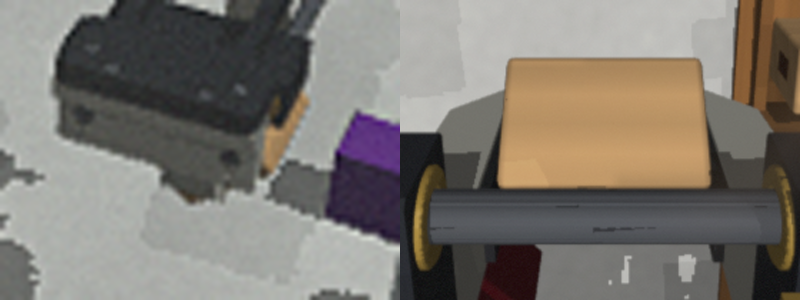

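The last view shows the gripped piece still tilted, with its lowest corner about 3 mm to the -y side of the grip axis and 27 mm below it, as worked out. I'll lower it and roll it over that corner.

Request:
carry_out([
  [[0, 0, 0.04], 0, 0.35],
  [[0, 0, 0.045], 0, 0.35],
  [[0, 0, 0.03], 0, 0.35],
  [[0, 0, 0.011], 0, 0.35],
  [[0, 0, 0], 0, 0.35],
  [[0, 0, 0], 0, 0.35],
])

```text
time: 32.65
tool_pos: [0.5261, 0.0303, 0.03]
tool_rot: [3.14, -0.0, 1.488]
contact_force: [-0.4, 0.4, -0.3]
opening: 0.0479
grip_force: 25.0
```

Request:
carry_out([
  [[0, 0, 0.004], 0, 0.35],
  [[0, 0, 0.003], 0, 0.35],
  [[0, 0, 0], 0, 0.35],
], newtons=6)

```text
time: 33.02
tool_pos: [0.5263, 0.0303, 0.0233]
tool_rot: [3.139, -0.0, 1.488]
contact_force: [0.5, 1.4, 4.5]
opening: 0.0481
grip_force: 6.0
```

Request:
carry_out([
  [[-0.0025, 0, 0], 0, 0.35],
  [[-0.0025, 0, 0], 0, 0.35],
  [[-0.0025, 0, 0], 0, 0.35],
  [[-0.0025, 0, 0.0005], 0, 0.35],
  [[-0.0025, 0, 0.001], 0, 0.35],
  [[-0.0025, 0, 0.001], 0, 0.35],
  [[0, 0, 0], 0, 0.35],
])

```text
time: 33.9
tool_pos: [0.5248, 0.0151, 0.0204]
tool_rot: [3.14, -0.0, 1.488]
contact_force: [1.7, 1.5, 5.0]
opening: 0.0478
grip_force: 6.0
```

```bash
cat > e.py <<'E'
from h import *
s=robot.observe();w=shot('wrist');print(s['tool_pos'])
C=np.linalg.inv(w['T_tool_cam'])
def pj(X):
    c=C@np.append(X,1);return np.array([w['cx']+w['fx']*c[0]/-c[2],w['cy']+w['fy']*c[1]/c[2]])
g=cv2.cvtColor(w['pixels'],cv2.COLOR_RGB2GRAY)
L=cv2.createLineSegmentDetector().detect(g)[0][:,0]
for l in L:
    if abs(l[1]-l[3])<6 and abs(l[0]-l[2])>60 and 230<min(l[0],l[2]) and max(l[0],l[2])<410 and 220<l[1]<440: print('edge',np.round(l))
for t in(0,10,20,30,43):
    r=np.radians(t);u=np.array([np.sin(r),np.cos(r)]);q=np.array([np.cos(r),-np.sin(r)])
    print(t,[ [int(v) for v in (*pj([c[0],-.024,-.002-c[1]]),pj([c[0],.024,-.002-c[1]])[0])] for c in (.022*u+.016*q,.022*u-.016*q,-.022*u+.016*q)])
E
python3 e.py
```

```text
[0.52475983 0.01506119 0.0203594 ]
edge [394. 401. 261. 401.]
edge [244. 361. 399. 361.]
edge [254. 275. 393. 276.]
edge [291. 407. 353. 403.]
edge [391. 280. 291. 279.]
0 [[243, 338, 401], [249, 424, 395], [262, 280, 382]]
10 [[244, 322, 400], [247, 419, 397], [263, 287, 381]]
20 [[246, 308, 398], [245, 411, 399], [264, 295, 380]]
30 [[247, 296, 397], [244, 401, 400], [265, 304, 379]]
43 [[250, 283, 394], [242, 383, 401], [266, 317, 378]]
```

The piece mostly slid instead of rolling (the edge rows imply about 50° tilt remains). A fixed stop is better. I'll press its lower part against the outer face of the rack's +y end board to turn it upright in the grip.

Request:
carry_out([
  [[0, 0, 0], 0, 0.35],
  [[0, 0, -0.05], 0, 0.35],
  [[0, 0, -0.05], 0, 0.35],
  [[0, 0, -0.04], 0, 0.35],
  [[0.039, 0.0167, 0], 0, 0.35],
  [[0.039, 0.0167, 0], 0, 0.35],
  [[0.039, 0.0167, 0], 0, 0.35],
  [[0.039, 0.0167, 0], 0, 0.35],
  [[0.039, 0.0167, 0], 0, 0.35],
  [[0.039, 0.0167, 0], 0, 0.35],
  [[0.039, 0.0167, 0], 0, 0.35],
  [[0, 0, 0], 0, 0.35],
  [[0, 0, 0], 0, 0.35],
], newtons=12)

```text
time: 35.58
tool_pos: [0.6625, 0.2768, 0.1588]
tool_rot: [-3.14, 0.001, 1.488]
contact_force: [-0.0, 0.1, -0.5]
opening: 0.0481
grip_force: 12.0
```

```bash
cat >> e.py <<'E'
p=shot('scene');sd=shot('side')
for n,q in (('w',w),('sc',p),('sd',sd)):
    for k,z in (('rack',0),('row4_c',.028),('row3_c',.028),('cup_c',.04)):
        for r in robot.tip_of(q,k)[:1]: X=onz(q,r['at'],z,s);print(n,k,round(r['p'],2),np.round(r['at']),np.round(X,4),np.round(rack(X),4))
E
python3 e.py
```

```text
[0.66249773 0.27684162 0.15877866]
edge [258. 260. 392. 260.]
edge [246. 361. 399. 361.]
edge [391. 278. 254. 278.]
edge [269. 274. 381. 274.]
edge [389. 264. 259. 264.]
edge [287. 399. 368. 399.]
edge [393. 372. 327. 371.]
0 [[243, 338, 401], [249, 424, 395], [262, 280, 382]]
10 [[244, 322, 400], [247, 419, 397], [263, 287, 381]]
20 [[246, 308, 398], [245, 411, 399], [264, 295, 380]]
30 [[247, 296, 397], [244, 401, 400], [265, 304, 379]]
43 [[250, 283, 394], [242, 383, 401], [266, 317, 378]]
w row3_c 0.69 [325. 401.] [0.6533 0.1468 0.028 ] [-0.0003  0.0457]
w cup_c 0.74 [371. 101.] [0.6966 0.3588 0.04  ] [0.0253 0.2606]
sc rack 0.85 [371. 337.] [ 0.6527  0.0995 -0.    ] [ 0.003  -0.0014]
sc row4_c 0.81 [412. 342.] [0.6588 0.1777 0.028 ] [0.0026 0.077 ]
sc row3_c 0.95 [397. 333.] [0.6491 0.1468 0.028 ] [-0.0045  0.0454]
sc cup_c 0.68 [515. 382.] [0.691  0.3571 0.04  ] [0.0198 0.2584]
sd rack 0.74 [375. 416.] [ 0.5457 -0.4706  0.    ] [-0.0563 -0.5785]
sd row4_c 0.56 [340. 188.] [0.6529 0.1806 0.028 ] [-0.0035  0.0793]
sd row3_c 0.85 [238. 209.] [0.358 0.16  0.028] [-0.2957  0.0344]
sd cup_c 0.79 [338. 148.] [0.6932 0.3513 0.04  ] [0.0225 0.2529]
```

Request:
carry_out([
  [[0, 0, 0.04], 0, 0.35],
  [[0, 0, 0.04], 0, 0.35],
  [[0, 0, 0.02], 0, 0.35],
  [[0, 0, 0], 0, 0.35],
  [[-0.004, 0, 0], 0, 0.35],
  [[-0.003, 0, 0], 0, 0.35],
  [[-0.003, 0, 0], 0, 0.35],
  [[0, 0, 0], 0, 0.35],
])

```text
time: 37.33
tool_pos: [0.6625, 0.2673, 0.0605]
tool_rot: [3.141, -0.0, 1.487]
contact_force: [-0.1, -0.1, -0.7]
opening: 0.048
grip_force: 12.0
```

```bash
sed -i '/^p=shot/,$d' e.py; python3 e.py | grep -v '^[0-9]'
```

```text
[0.66249543 0.26733315 0.06046237]
edge [244. 362. 399. 361.]
edge [252. 276. 337. 276.]
edge [382. 278. 311. 279.]
edge [377. 366. 243. 366.]
edge [352. 371. 247. 372.]
```

Request:
carry_out([
  [[0.008, 0, 0], 0, 0.35],
  [[0, 0, 0], 0, 0.35],
  [[0, 0, 0.015], 0, 0.35],
  [[0, 0, 0.014], 0, 0.35],
  [[0, 0, 0], 0, 0.35],
  [[-0.004, 0, 0], 0, 0.35],
  [[0, 0, 0], 0, 0.35],
])

```text
time: 38.25
tool_pos: [0.663, 0.2712, 0.0314]
tool_rot: [3.141, -0.0, 1.487]
contact_force: [0.1, 0.2, -1.0]
opening: 0.0481
grip_force: 12.0
```

Request:
carry_out([
  [[-0.002, 0, 0], 0, 0.35],
  [[-0.002, 0, 0], 0, 0.35],
  [[0, 0, 0], 0, 0.35],
])

```text
time: 38.62
tool_pos: [0.6623, 0.2675, 0.031]
tool_rot: [3.141, -0.0, 1.488]
contact_force: [-0.4, 0.6, -0.3]
opening: 0.0476
grip_force: 12.0
```

Request:
carry_out([
  [[-0.002, 0, 0], 0, 0.35],
  [[-0.002, 0, 0], 0, 0.35],
  [[0, 0, 0], 0, 0.35],
])

```text
time: 39.0
tool_pos: [0.6619, 0.2635, 0.0308]
tool_rot: [-3.142, -0.0, 1.488]
contact_force: [0.1, -0.2, -0.2]
opening: 0.0478
grip_force: 12.0
```

Request:
carry_out([
  [[-0.002, 0, 0], 0, 0.35],
  [[-0.002, 0, 0], 0, 0.35],
  [[0, 0, 0], 0, 0.35],
])

```text
time: 39.38
tool_pos: [0.6616, 0.2599, 0.0309]
tool_rot: [3.141, -0.001, 1.488]
contact_force: [0.5, 0.8, -1.0]
opening: 0.048
grip_force: 12.0
```

Request:
carry_out([
  [[-0.002, 0, 0], 0, 0.35],
  [[-0.002, 0, 0], 0, 0.35],
  [[0, 0, 0], 0, 0.35],
])

```text
time: 39.75
tool_pos: [0.6615, 0.2589, 0.0313]
tool_rot: [3.14, -0.005, 1.488]
contact_force: [1.0, 12.0, -1.9]
opening: 0.0479
grip_force: 12.0
```

```bash
python3 e.py | grep -v '^[0-9]'
python3 - <<'E'
from h import *
s=robot.observe();w=robot.read_camera('wrist')
# column profile colors down the image centre to see faces
for u in (300,340):print(u,[(v,[int(c) for c in w['pixels'][v,u-2:u+3].mean(0)]) for v in range(236,362,6)])
p=robot.read_camera('side');g=proj(p,np.array(s['tool_pos']));print('side proj',g)
E
```

```text
[0.66150156 0.25894874 0.03128527]
edge [244. 361. 399. 361.]
edge [253. 274. 326. 275.]
edge [392. 277. 311. 278.]
edge [404. 419. 292. 419.]
edge [272. 399. 368. 399.]
edge [332. 366. 249. 366.]
edge [387. 372. 283. 371.]
300 [(236, [135, 135, 133]), (242, [147, 146, 144]), (248, [175, 175, 172]), (254, [175, 175, 171]), (260, [176, 176, 172]), (266, [176, 176, 172]), (272, [175, 174, 171]), (278, [162, 128, 88]), (284, [169, 134, 92]), (290, [175, 138, 94]), (296, [180, 142, 97]), (302, [187, 148, 102]), (308, [191, 151, 103]), (314, [189, 149, 102]), (320, [186, 147, 99]), (326, [184, 145, 99]), (332, [186, 147, 101]), (338, [190, 150, 102]), (344, [195, 154, 105]), (350, [196, 159, 108]), (356, [196, 158, 108])]
340 [(236, [115, 116, 113]), (242, [102, 102, 100]), (248, [103, 103, 101]), (254, [104, 103, 102]), (260, [103, 102, 100]), (266, [103, 102, 100]), (272, [104, 103, 102]), (278, [156, 123, 84]), (284, [170, 134, 92]), (290, [176, 139, 95]), (296, [181, 143, 97]), (302, [188, 149, 102]), (308, [192, 152, 104]), (314, [190, 150, 103]), (320, [187, 148, 102]), (326, [184, 145, 100]), (332, [186, 147, 100]), (338, [190, 151, 103]), (344, [195, 154, 105]), (350, [196, 159, 109]), (356, [196, 158, 108])]
side proj [335.6676993  170.14014118]
```

Run:
```python
from h import *
w=robot.read_camera('wrist');T=np.array(w['T_tool_cam'])
for r,wd in ((275,139),(276,141),(276,138),(356,157)):
    D=w['fx']*.048/wd; c=np.array([0,-(r-w['cy'])/w['fy']*D,-D,1]);print(r,wd,np.round((T@c)[:3]*1000,1))
# width of the piece's lit face at several rows
p=w['pixels'].astype(int);m=(p[:,:,0]-p[:,:,2]>45)
for r in range(274,360,8):
    q=np.where(m[r,225:425])[0]+225; print(r,q.min(),q.max(),len(q))
```

```text
275 139 [27.4  0.1 -1.6]
276 141 [27.9  0.1 -3.6]
276 138 [26.7  0.1 -0.7]
356 157 [ 10.4   0.1 -25. ]Traceback (most recent call last):
  File "<stdin>", line 8, in <module>
    return umr_minimum(a, axis, None, out, keepdims, initial, where)
ValueError: zero-size array to reduction operation minimum which has no identity
```

Request:
carry_out([
  [[-0.001, 0, 0], 0, 0.35],
  [[-0.0008, 0, -0.0042], 0, 0.35],
  [[-0.0012, 0, -0.0041], 0, 0.35],
  [[-0.0018, 0, -0.0039], 0, 0.35],
  [[0, 0, 0], 0, 0.35],
], newtons=4)

```text
time: 40.58
tool_pos: [0.6611, 0.2506, 0.0437]
tool_rot: [3.141, -0.0, 1.487]
contact_force: [-0.5, 1.7, 0.7]
opening: 0.0482
grip_force: 4.0
```

```bash
cat > e.py <<'E'
from h import *
w=robot.read_camera('wrist');T=np.array(w['T_tool_cam']);p=w['pixels'].astype(int)
m=(p[:,:,0]-p[:,:,2]>45)
r=[r for r in range(240,362) if m[r,300:345].mean()>.9]
print('rows',r[0] if r else None,r[-1] if r else None)
g=cv2.cvtColor(w['pixels'],cv2.COLOR_RGB2GRAY)
for l in cv2.createLineSegmentDetector().detect(g)[0][:,0]:
    if abs(l[1]-l[3])<6 and abs(l[0]-l[2])>60 and 230<min(l[0],l[2]) and max(l[0],l[2])<410 and 220<l[1]<358: print('edge',np.round(l))
print([(v,int(g[v,300:340].mean())) for v in range(246,362,6)])
E
python3 e.py
```

```text
rows 270 361
edge [251. 268. 397. 268.]
edge [394. 272. 251. 272.]
[(246, 144), (252, 163), (258, 166), (264, 166), (270, 104), (276, 149), (282, 140), (288, 143), (294, 147), (300, 152), (306, 154), (312, 152), (318, 150), (324, 148), (330, 148), (336, 152), (342, 154), (348, 157), (354, 157), (360, 153)]
```

Request:
carry_out([
  [[-0.002, 0, 0], 0, 0.35],
  [[-0.002, 0, 0], 0, 0.35],
  [[0, 0, 0], 0, 0.35],
])

```text
time: 41.0
tool_pos: [0.661, 0.2492, 0.0435]
tool_rot: [3.14, -0.004, 1.489]
contact_force: [1.9, 10.3, 0.1]
opening: 0.0483
grip_force: 7.0
```

```bash
python3 e.py
```

```text
rows 269 361
edge [249. 266. 394. 267.]
edge [396. 271. 249. 271.]
[(246, 151), (252, 165), (258, 165), (264, 164), (270, 121), (276, 146), (282, 140), (288, 143), (294, 148), (300, 152), (306, 153), (312, 151), (318, 149), (324, 147), (330, 148), (336, 151), (342, 154), (348, 156), (354, 156), (360, 152)]
```

Run:
```python
from h import *
w=robot.read_camera('wrist');T=np.array(w['T_tool_cam']);s=robot.observe()
for r,wd in ((269,146),(271,147),(267,145)):
    D=w['fx']*.048/wd; c=np.array([0,-(r-w['cy'])/w['fy']*D,-D,1]);print(r,wd,np.round((T@c)[:3]*1000,1))
# side camera: predicted line positions and a mask of the piece
p=robot.read_camera('side');P=p['pixels'].astype(int)
for q in ((0,0,0),(.0,.0,.03),(0,.027,0)):print(q,np.round(proj(p,np.array(s['tool_pos'])+q),1))
sc=robot.read_camera('scene')
for q in ((0,0,0),(.024,0,0),(.024,.027,0),(.024,0,-.025)):print('sc',q,np.round(proj(sc,np.array(s['tool_pos'])+q),1))
Q=sc['pixels'].astype(int);m=((Q[:,:,0]-Q[:,:,2])>40)&(Q[:,:,0]>120)
u,v=map(int,proj(sc,np.array(s['tool_pos'])+(.024,0,0)))
for r in range(v-14,v+16,2):print(r,u-24,''.join('#' if k else '.' for k in m[r,u-24:u+24]))
```

```text
269 146 [32.   0.1 -7.6]
271 147 [31.8  0.1 -8.7]
267 145 [32.3  0.1 -6.5]
(0, 0, 0) [336.5 168.9]
(0.0, 0.0, 0.03) [336.9 160.8]
(0, 0.027, 0) [334.1 163.4]
sc (0, 0, 0) [453.  348.8]
sc (0.024, 0, 0) [451.5 359.8]
sc (0.024, 0.027, 0) [467.1 364.2]
sc (0.024, 0, -0.025) [448.5 367.5]
345 427 ................................................
347 427 ................................................
349 427 ................................................
351 427 ................................................
353 427 ................................................
355 427 ................................................
357 427 ................................................
359 427 ................................................
361 427 ................................................
363 427 ................................................
365 427 ................................................
367 427 ................................................
369 427 ................................................
371 427 ................................................
373 427 ..............###...............................
```

Request:
carry_out([
  [[0.006, 0, 0], 0, 0.35],
  [[0.006, 0, -0.02], 0, 0.35],
  [[0, 0, -0.04], 0, 0.35],
  [[0, 0, -0.05], 0, 0.35],
  [[0, 0, 0], -0.1745, 0.35],
  [[0, 0, 0], -0.1745, 0.35],
  [[0, 0, 0], -0.1745, 0.35],
  [[0, 0, 0], -0.1745, 0.35],
  [[0, 0, 0], -0.1745, 0.35],
  [[0, 0, 0], -0.1745, 0.35],
  [[0, 0, 0], -0.1745, 0.35],
  [[0, 0, 0], -0.1745, 0.35],
  [[0, 0, 0], -0.1745, 0.35],
  [[0, 0, 0], -0.1745, 0.35],
  [[0, 0, 0], -0.1745, 0.35],
  [[0, 0, 0], -0.1745, 0.35],
  [[0, 0, 0], -0.1745, 0.35],
  [[0, 0, 0], -0.1745, 0.35],
  [[0, 0, 0], -0.1745, 0.35],
  [[0, 0, 0], -0.1745, 0.35],
], newtons=10)

```text
time: 43.7
tool_pos: [0.6614, 0.2579, 0.1525]
tool_rot: [3.141, -0.002, -1.998]
contact_force: [0.1, -0.8, -1.0]
opening: 0.0482
grip_force: 10.0
```

Request:
carry_out([
  [[0, 0, 0], -0.1745, 0.35],
  [[0, 0, 0], -0.175, 0.35],
  [[0, 0, 0], 0, 0.35],
  [[0, 0, 0], 0, 0.35],
])

```text
time: 44.2
tool_pos: [0.6615, 0.2584, 0.1528]
tool_rot: [3.141, -0.001, -1.658]
contact_force: [-0.1, -0.2, -0.6]
opening: 0.0476
grip_force: 10.0
```

```bash
python3 e.py
python3 - <<'E'
from h import *
w=robot.read_camera('wrist');s=robot.observe()
# where the +y board's top edge shows: scan column off the piece for wood
p=w['pixels'].astype(int);m=(p[:,:,0]-p[:,:,2]>45)
for u in (225,240,410,420):
    r=[v for v in range(0,362) if m[v,u]];print(u,r[:1],r[-1:],len(r))
for r in robot.tip_of(w,'row4_c')[:1]:X=onz(w,r['at'],.028,s);print('row4',r,np.round(X,4))
f=lambda y,z,x=0:np.round(proj(w,np.array([.6498+x*.9966+.083*y,.1012+.9966*y-.083*x,z]),s))
for y in(.135,.141):print(y,f(y,.05),f(y,.05,.036),f(y,.05,-.036))
E
```

```text
rows 273 360
edge [252. 267. 397. 267.]
[(246, 155), (252, 143), (258, 136), (264, 130), (270, 80), (276, 92), (282, 93), (288, 95), (294, 97), (300, 101), (306, 102), (312, 100), (318, 99), (324, 98), (330, 99), (336, 101), (342, 103), (348, 105), (354, 105), (360, 102)]
225 [] [] 0
240 [0] [58] 47
410 [] [] 0
420 [] [] 0
0.135 [320. 210.] [258. 210.] [382. 210.]
0.141 [320. 220.] [259. 220.] [382. 220.]
```

Run:
```python
from h import *
w=robot.read_camera('wrist');s=robot.observe()
g=cv2.cvtColor(w['pixels'],cv2.COLOR_RGB2GRAY)
for l in cv2.createLineSegmentDetector().detect(g)[0][:,0]:
    if abs(l[1]-l[3])<6 and abs(l[0]-l[2])>50 and 100<l[1]<262: print('edge',np.round(l), 'y@.05',np.round(onz(w,(l[:2]+l[2:])/2,.05,s),4))
p=w['pixels'];print([(v,p[v,318:323].mean(0).astype(int).tolist()) for v in range(150,266,5)])
```

```text
edge [392. 214. 249. 215.] y@.05 [0.661  0.2385 0.05  ]
edge [391. 204. 252. 205.] y@.05 [0.6601 0.2326 0.05  ]
edge [583. 200. 638. 195.] y@.05 [0.4943 0.2429 0.05  ]
edge [279. 189. 336. 189.] y@.05 [0.6672 0.2233 0.05  ]
[(150, [91, 63, 37]), (155, [91, 63, 38]), (160, [92, 64, 39]), (165, [91, 63, 38]), (170, [91, 63, 37]), (175, [91, 63, 37]), (180, [91, 63, 38]), (185, [82, 57, 35]), (190, [62, 44, 28]), (195, [57, 41, 26]), (200, [55, 39, 25]), (205, [127, 87, 50]), (210, [142, 97, 55]), (215, [191, 184, 176]), (220, [204, 203, 199]), (225, [204, 203, 199]), (230, [205, 205, 201]), (235, [205, 205, 201]), (240, [204, 204, 199]), (245, [143, 142, 139]), (250, [127, 125, 124]), (255, [126, 125, 123]), (260, [125, 125, 123]), (265, [125, 125, 122])]
```

Request:
carry_out([
  [[-0.002, 0, 0.03], 0, 0.35],
  [[0, 0, 0.03], 0, 0.35],
  [[0, 0, 0.02], 0, 0.35],
  [[0, 0, 0.01], 0, 0.35],
  [[0, 0, 0.005], 0, 0.35],
  [[0, 0, 0.004], 0, 0.35],
  [[0, 0, 0.004], 0, 0.35],
  [[0, 0, 0.003], 0, 0.35],
  [[0, 0, 0], 0, 0.35],
], newtons=5)

```text
time: 45.52
tool_pos: [0.6621, 0.2612, 0.0472]
tool_rot: [-3.14, 0.001, -1.654]
contact_force: [2.8, 4.5, 1.4]
opening: 0.0481
grip_force: 5.0
```

```bash
python3 e.py
```

```text
rows 269 361
edge [398. 296. 248. 296.]
edge [242. 231. 401. 231.]
[(246, 54), (252, 55), (258, 51), (264, 52), (270, 72), (276, 72), (282, 72), (288, 71), (294, 65), (300, 106), (306, 111), (312, 112), (318, 115), (324, 119), (330, 123), (336, 123), (342, 121), (348, 119), (354, 117), (360, 117)]
```

Request:
carry_out([
  [[0, 0, 0.004], 0, 0.35],
  [[0, 0, 0.004], 0, 0.35],
  [[0, 0, 0.004], 0, 0.35],
  [[0, 0, 0.003], 0, 0.35],
  [[0, 0, 0], 0, 0.35],
])

```text
time: 46.2
tool_pos: [0.6612, 0.2606, 0.0311]
tool_rot: [3.14, -0.001, -1.654]
contact_force: [-0.1, 2.1, -1.2]
opening: 0.0483
grip_force: 5.0
```

```bash
python3 e.py
```

```text
rows 240 361
edge [403. 323. 242. 322.]
edge [232. 245. 406. 244.]
[(246, 51), (252, 54), (258, 53), (264, 56), (270, 55), (276, 52), (282, 52), (288, 54), (294, 73), (300, 73), (306, 74), (312, 79), (318, 74), (324, 99), (330, 110), (336, 109), (342, 112), (348, 115), (354, 119), (360, 120)]
```

Request:
carry_out([
  [[0.002, 0, 0], 0, 0.35],
  [[0.002, 0, 0], 0, 0.35],
  [[0.001, 0, 0], 0, 0.35],
  [[0, 0, 0], 0, 0.35],
])

```text
time: 46.75
tool_pos: [0.6609, 0.2565, 0.0317]
tool_rot: [3.141, 0.001, -1.654]
contact_force: [0.4, 6.0, -3.0]
opening: 0.0478
grip_force: 5.0
```

```bash
cat >> e.py <<'E'
for l in cv2.createLineSegmentDetector().detect(g)[0][:,0]:
    wd=abs(l[0]-l[2])
    if abs(l[1]-l[3])<4 and 135<wd<175 and 255<l[1]<358:
        D=w['fx']*.048/wd; print('corner mm',np.round((T@np.array([0,-(l[1]-w['cy'])/w['fy']*D,-D,1]))[:3]*1000,1))
E
python3 e.py
```

```text
rows 240 361
edge [402. 336. 243. 336.]
edge [239. 254. 404. 253.]
[(246, 74), (252, 73), (258, 53), (264, 54), (270, 53), (276, 55), (282, 55), (288, 51), (294, 52), (300, 55), (306, 73), (312, 73), (318, 77), (324, 80), (330, 76), (336, 92), (342, 109), (348, 108), (354, 110), (360, 112)]
corner mm [ 15.9  -0.1 -24.6]
```

Request:
carry_out([
  [[-0.003, 0, 0], 0, 0.35],
  [[-0.003, 0, 0], 0, 0.35],
  [[0, 0, 0.005], 0, 0.35],
  [[0, 0, 0.0045], 0, 0.35],
  [[0, 0, 0], 0, 0.35],
  [[0, 0, 0], 0, 0.35],
])

```text
time: 47.55
tool_pos: [0.6618, 0.2618, 0.0225]
tool_rot: [3.142, -0.0, -1.654]
contact_force: [1.3, 0.4, -0.6]
opening: 0.0481
grip_force: 5.0
```

```bash
python3 e.py|grep -v '\[('
```

```text
rows 240 361
edge [402. 336. 243. 336.]
corner mm [ 15.9  -0.1 -24.6]
```

Request:
carry_out([
  [[0, 0, 0.003], 0, 0.35],
  [[0, 0, 0], 0, 0.35],
  [[0, 0, 0], 0, 0.8],
  [[0, 0, 0], 0, 0.8],
  [[0, 0, 0], 0, 0.8],
  [[0, 0, -0.01], 0, 0.8],
  [[0, 0, -0.006], 0, 0.8],
  [[0, 0, 0], 0, 0.8],
  [[0, 0, 0], 0, 0.35],
  [[0, 0, 0], 0, 0.35],
  [[0, 0, 0], 0, 0.35],
  [[0, 0, 0], 0, 0.35],
  [[0, 0, 0], 0, 0.35],
], newtons=25)

```text
time: 49.22
tool_pos: [0.6617, 0.2618, 0.0354]
tool_rot: [3.141, -0.0, -1.654]
contact_force: [0.9, -0.4, -0.1]
opening: 0.048
grip_force: 25.0
```

```bash
python3 e.py|grep -v '\[('
```

```text
rows 281 361
edge [354. 347. 271. 352.]
edge [236. 239. 406. 238.]
edge [339. 297. 264. 298.]
edge [388. 340. 258. 340.]
```

Request:
carry_out([
  [[0, 0, -0.03], 0, 0.35],
  [[0, 0, -0.05], 0, 0.35],
  [[0, 0, -0.035], 0, 0.35],
  [[0.0386, 0, 0], 0, 0.35],
  [[0.0386, 0, 0], 0, 0.35],
  [[0.0386, 0, 0], 0, 0.35],
  [[0.0386, 0, 0], 0, 0.35],
  [[0, 0, 0], 0, 0.35],
  [[0, 0, 0], 0, 0.35],
])

```text
time: 50.4
tool_pos: [0.649, 0.1084, 0.1506]
tool_rot: [-3.141, 0.001, -1.654]
contact_force: [0.3, 0.6, -0.4]
opening: 0.0477
grip_force: 25.0
```

```bash
python3 e.py|grep -v '\[('
cat > f.py <<'E'
from h import *
import sys
w=robot.read_camera('wrist');s=robot.observe();print(np.round(s['tool_pos'],4))
g=cv2.cvtColor(w['pixels'],cv2.COLOR_RGB2GRAY)
for l in cv2.createLineSegmentDetector().detect(g)[0][:,0]:
    if abs(l[1]-l[3])<8 and abs(l[0]-l[2])>25 and 240<(l[0]+l[2])/2<400 and l[1]<358: print(np.round(l), 'y@.05',np.round(onz(w,(l[:2]+l[2:])/2,.05,s)[1],4),'@.006',np.round(onz(w,(l[:2]+l[2:])/2,.006,s)[1],4),'len@.05',np.round(1000*np.linalg.norm(onz(w,l[:2],.05,s)-onz(w,l[2:],.05,s)),1))
for k in('row1_c','row2_c','row3_c','row4_c'):
    for q in robot.tip_of(w,k)[:1]: print(k,round(q['p'],2),np.round(q['at']),np.round(onz(w,q['at'],.028,s),4))
sc=robot.read_camera('scene');sd=robot.read_camera('side')
for n,p in(('sc',sc),('sd',sd)):
  for k in('row1_c','row2_c','row3_c','row4_c'):
    for q in robot.tip_of(p,k)[:2]:
        X=onz(p,q['at'],.028)
        if abs(rack(X)[0])<.03: print(n,k,round(q['p'],2),np.round(X,4))
E
python3 f.py
```

```text
rows 240 361
edge [368. 347. 289. 352.]
edge [388. 340. 258. 340.]
[0.649  0.1091 0.1505]
[259.  68. 381.  69.] y@.05 0.0105 @.006 0.0078 len@.05 62.9
[351. 347. 267. 352.] y@.05 0.1767 @.006 0.2044 len@.05 53.8
[389. 350. 353. 352.] y@.05 0.1809 @.006 0.2094 len@.05 23.3
[335. 194. 289. 198.] y@.05 0.077 @.006 0.0865 len@.05 25.8
[369. 195. 337. 198.] y@.05 0.0795 @.006 0.0894 len@.05 18.6
[336.  57. 288.  61.] y@.05 0.0055 @.006 0.0019 len@.05 24.5
[381.  58. 338.  62.] y@.05 0.0079 @.006 0.0047 len@.05 22.0
[282. 204. 368. 204.] y@.05 0.0825 @.006 0.093 len@.05 49.2
[382.   1. 256.   2.] y@.05 -0.0203 @.006 -0.0286 len@.05 62.6
[316. 213. 354. 210.] y@.05 0.0872 @.006 0.0986 len@.05 22.4
[369. 149. 279. 149.] y@.05 0.0518 @.006 0.0567 len@.05 49.3
[333.  73. 291.  74.] y@.05 0.0125 @.006 0.0102 len@.05 22.1
[321. 340. 258. 340.] y@.05 0.1687 @.006 0.195 len@.05 39.7
[389. 340. 324. 340.] y@.05 0.1721 @.006 0.199 len@.05 41.2
row1_c 0.77 [321.  38.] [ 0.6403 -0.0066  0.028 ]
row2_c 0.6 [329. 171.] [0.642  0.0674 0.028 ]
sc row1_c 0.95 [ 0.6409 -0.0069  0.028 ]
sc row1_c 0.47 [0.6841 0.3649 0.028 ]
sc row2_c 0.73 [0.6443 0.0666 0.028 ]
sc row3_c 0.65 [0.6504 0.1444 0.028 ]
sc row4_c 0.89 [0.6527 0.1838 0.028 ]
sd row1_c 0.71 [ 0.6428 -0.0128  0.028 ]
sd row1_c 0.4 [0.6905 0.3602 0.028 ]
sd row2_c 0.8 [0.636 0.068 0.028]
sd row3_c 0.84 [0.6507 0.1535 0.028 ]
sd row4_c 0.3 [ 0.6478 -0.008   0.028 ]
```

Request:
carry_out([
  [[0.0022, 0, 0.04], 0, 0.35],
  [[0, 0, 0.02], 0, 0.35],
  [[0, 0, 0.01], 0, 0.35],
  [[0, 0, 0], 0, 0.35],
  [[0, 0, 0.012], 0, 0.35],
  [[0, 0, 0.012], 0, 0.35],
  [[0, 0, 0], 0, 0.35],
])

```text
time: 52.08
tool_pos: [0.6479, 0.1058, 0.0552]
tool_rot: [3.139, -0.0, -1.654]
contact_force: [-0.3, 0.4, -0.5]
opening: 0.0483
grip_force: 25.0
```

Request:
carry_out([
  [[0, 0, 0.006], 0, 0.35],
  [[0, 0, 0.004], 0, 0.35],
  [[0, 0, 0.002], 0, 0.35],
  [[0, 0, 0], 0, 0.35],
  [[0, 0, 0], 0, 0.35],
])

```text
time: 52.7
tool_pos: [0.6489, 0.1058, 0.0447]
tool_rot: [-3.141, 0.0, -1.654]
contact_force: [0.1, 0.6, 0.2]
opening: 0.0475
grip_force: 25.0
```

Request:
carry_out([
  [[0, 0, 0.0025], 0, 0.35],
  [[0, 0, 0], 0, 0.35],
  [[0, 0, 0], 0, 0.9],
  [[0, 0, 0], 0, 0.9],
  [[0, 0, 0], 0, 0.9],
  [[0, 0, 0], 0, 0.9],
  [[0, 0, -0.025], 0, 0.9],
  [[0, 0, -0.025], 0, 0.9],
  [[0.02, 0, 0], 0, 0.9],
  [[0.019, 0.001, 0], 0, 0.9],
  [[0, 0, 0], 0, 0.9],
  [[0, 0, 0.025], 0, 0.9],
  [[0, 0, 0.025], 0, 0.9],
  [[0, 0, 0], 0, 0.4],
  [[0, 0, 0], 0, 0.4],
  [[0, 0, 0], 0, 0.4],
  [[0, 0, 0], 0, 0.4],
  [[0, 0, 0], 0, 0.4],
], newtons=10)

```text
time: 54.95
tool_pos: [0.6452, 0.0671, 0.0431]
tool_rot: [-3.14, 0.0, -1.654]
contact_force: [-0.1, -0.3, 4.3]
opening: 0.054
grip_force: 10.0
```

Row2 is gripped. I'll slide it +5 mm, release, then go up and look for `long`.

Request:
carry_out([
  [[-0.0025, 0, 0], 0, 0.4],
  [[-0.0025, 0, 0], 0, 0.4],
  [[0, 0, 0], 0, 0.4],
  [[0, 0, 0], 0, 1],
  [[0, 0, 0], 0, 1],
  [[0, 0, 0], 0, 1],
  [[0, 0, 0], 0, 1],
  [[0, 0, -0.05], 0, 1],
  [[0, 0, -0.05], 0, 1],
  [[0, 0, -0.06], 0, 1],
  [[0, 0, -0.04], 0, 1],
  [[0, 0, 0], 0, 1],
  [[0, 0, 0], 0, 1],
])

```text
time: 56.58
tool_pos: [0.6444, 0.072, 0.2411]
tool_rot: [3.14, -0.0, -1.654]
contact_force: [-0.5, 0.1, -1.7]
opening: 0.0921
grip_force: 0.0
```

```bash
sed -i "s/'row4_c'):/'row4_c','middle_c','long_c'):/" f.py; python3 f.py
python3 - <<'E'
from h import *
for n in('scene','side'):
    p=robot.read_camera(n)
    for q in robot.tip_of(p,'long_c')[:3]:print(n,round(q['p'],2),np.round(q['at']),np.round(onz(p,q['at'],.022),4))
E
```

```text
[0.6443 0.072  0.2404]
[294. 269. 348. 269.] y@.05 0.121 @.006 0.1387 len@.05 44.3
[301. 310. 344. 310.] y@.05 0.1588 @.006 0.1815 len@.05 37.2
[307. 348. 337. 348.] y@.05 0.1953 @.006 0.2229 len@.05 26.3
[289. 228. 352. 229.] y@.05 0.0865 @.006 0.0996 len@.05 49.9
[361.  86. 277.  86.] y@.05 -0.0204 @.006 -0.0216 len@.05 60.4
[347. 277. 297. 277.] y@.05 0.1284 @.006 0.1471 len@.05 41.5
[338. 316. 304. 317.] y@.05 0.1648 @.006 0.1883 len@.05 28.9
[349. 234. 292. 234.] y@.05 0.0908 @.006 0.1045 len@.05 46.1
[274. 130. 359. 129.] y@.05 0.0097 @.006 0.0125 len@.05 63.2
[353. 191. 287. 191.] y@.05 0.0563 @.006 0.0654 len@.05 51.5
[263.  64. 376.  63.] y@.05 -0.0354 @.006 -0.0386 len@.05 79.9
[329.  18. 357.  16.] y@.05 -0.064 @.006 -0.071 len@.05 19.0
[371.  54. 269.  54.] y@.05 -0.0416 @.006 -0.0456 len@.05 71.5
[323. 146. 352. 144.] y@.05 0.0221 @.006 0.0267 len@.05 21.7
[293. 146. 321. 143.] y@.05 0.0201 @.006 0.0243 len@.05 20.8
[362.  68. 284.  68.] y@.05 -0.0323 @.006 -0.0351 len@.05 55.2
[287. 355. 354. 356.] y@.05 0.203 @.006 0.2317 len@.05 59.6
[208.   9. 296.   1.] y@.05 -0.0764 @.006 -0.085 len@.05 60.2
row1_c 0.91 [323. 106.] [ 0.6367 -0.0059  0.028 ]
row3_c 0.87 [324. 286.] [0.6489 0.1463 0.028 ]
row4_c 0.6 [320. 322.] [0.6552 0.1822 0.028 ]
middle_c 0.96 [320. 244.] [0.6484 0.1067 0.028 ]
sc row1_c 0.89 [ 0.6432 -0.0043  0.028 ]
sc row2_c 0.81 [0.6468 0.069  0.028 ]
sc row3_c 0.88 [0.6449 0.1443 0.028 ]
sc row4_c 0.62 [0.6532 0.1777 0.028 ]
sc middle_c 0.93 [0.6506 0.1023 0.028 ]
sd row2_c 0.82 [0.6388 0.073  0.028 ]
sd row4_c 0.65 [0.6413 0.0627 0.028 ]
sd row4_c 0.46 [0.6522 0.1803 0.028 ]
sd middle_c 0.66 [0.6491 0.1067 0.028 ]
sd long_c 0.69 [0.6985 0.3761 0.028 ]
scene 0.72 [472. 279.] [0.454  0.2716 0.022 ]
side 0.63 [264. 180.] [0.4477 0.2714 0.022 ]
```

Request:
carry_out([
  [[-0.0305, 0.0342, 0], 0, 1],
  [[-0.0305, 0.0342, 0], 0, 1],
  [[-0.0305, 0.0342, 0], 0, 1],
  [[-0.0305, 0.0342, 0], 0, 1],
  [[-0.0305, 0.0342, 0], 0, 1],
  [[-0.0305, 0.0342, 0], 0, 1],
  [[0, 0, 0], 0, 1],
  [[0, 0, 0], 0, 1],
])

```text
time: 58.82
tool_pos: [0.4561, 0.2713, 0.2423]
tool_rot: [-3.141, 0.0, -1.653]
contact_force: [0.7, -0.0, -1.0]
opening: 0.0915
grip_force: 0.0
```

Run:
```python
from h import *
s=robot.observe();w=shot('wrist','w9.png');print(s['tool_pos'],s['qpos'])
r=robot.tip_of(w,'long_c')
for q in r[:2]:print(q,onz(w,q['at'],.022,s))
g=cv2.cvtColor(w['pixels'],cv2.COLOR_RGB2GRAY)
u,v=r[0]['at']
for l in cv2.createLineSegmentDetector().detect(g)[0][:,0]:
    A,B=onz(w,l[:2],.044,s)[:2]*1000,onz(w,l[2:],.044,s)[:2]*1000
    if abs((l[0]+l[2])/2-u)<60 and abs((l[1]+l[3])/2-v)<60 and np.linalg.norm(A-B)>18: print(np.round(l),np.round(A),np.round(B),round(np.linalg.norm(A-B)),'ang %.3f'%np.arctan2(*(B-A)[::-1]))
hsv=cv2.cvtColor(w['pixels'],cv2.COLOR_RGB2HSV)
u,v=int(u),int(v);print([hsv[v+d,u].tolist() for d in range(-40,41,8)])
```

```text
[0.45608565 0.27125215 0.24225081] [ 3.92293285e-01  3.53134870e-01  1.51173556e+00 -4.13107776e-04
  1.27589062e+00 -2.66656962e+00]
{'at': [328.2, 204.0], 'p': 0.7} [0.45169963 0.27323931 0.022     ]
[362. 143. 364. 179.] [422. 222.] [422. 251.] 28 ang 1.588
[296. 148. 361. 143.] [473. 222.] [423. 222.] 50 ang 3.141
[362. 188. 290. 194.] [424. 257.] [481. 257.] 57 ang 0.008
[292. 229. 288. 194.] [483. 287.] [483. 257.] 29 ang -1.563
[364. 192. 366. 222.] [423. 260.] [422. 285.] 25 ang 1.585
[296. 183. 358. 177.] [476. 249.] [426. 248.] 50 ang -3.123
[364. 225. 294. 231.] [423. 288.] [481. 288.] 58 ang 0.007
[363. 217. 361. 191.] [424. 281.] [425. 259.] 22 ang -1.564
[[45, 5, 99], [30, 8, 101], [17, 29, 80], [15, 110, 65], [16, 116, 154], [16, 118, 156], [16, 116, 171], [17, 116, 163], [18, 25, 156], [30, 6, 161], [30, 6, 160]]
```

Request:
carry_out([
  [[0, 0, 0], -0.088, 1],
  [[-0.0012, 0.0036, 0.04], 0, 1],
  [[0, 0, 0.05], 0, 1],
  [[0, 0, 0.05], 0, 1],
  [[0, 0, 0.04], 0, 1],
  [[0, 0, 0.02], 0, 1],
  [[0, 0, 0.0065], 0, 1],
  [[0, 0, 0], 0, 0.5],
  [[0, 0, 0], 0, 0.5],
  [[0, 0, 0], 0, 0.5],
  [[0, 0, 0], 0, 0.5],
  [[0, 0, 0], 0, 0.5],
  [[0, 0, 0], 0, 0.5],
], newtons=30)

```text
time: 60.55
tool_pos: [0.4524, 0.2728, 0.0362]
tool_rot: [-3.14, 0.0, -1.566]
contact_force: [-1.4, -0.1, 6.4]
opening: 0.0598
grip_force: 30.0
```

Request:
carry_out([
  [[0, 0, -0.03], 0, 0.5],
  [[0, 0, -0.05], 0, 0.5],
  [[0, 0, -0.035], 0.088, 0.5],
  [[0.0318, -0.0298, 0], 0, 0.5],
  [[0.0318, -0.0298, 0], 0, 0.5],
  [[0.0318, -0.0298, 0], 0, 0.5],
  [[0.0318, -0.0298, 0], 0, 0.5],
  [[0.0318, -0.0298, 0], 0, 0.5],
  [[0.0318, -0.0298, 0], 0, 0.5],
  [[0.0318, -0.0298, 0], 0, 0.5],
  [[0, 0, 0], 0, 0.5],
  [[0, 0, 0], 0, 0.5],
  [[0, 0, 0], 0, 0.5],
])

```text
time: 62.18
tool_pos: [0.641, 0.0391, 0.1505]
tool_rot: [3.141, -0.007, -1.661]
contact_force: [0.5, -0.5, -0.9]
opening: 0.0597
grip_force: 30.0
```

```bash
sed -i 's/\.048/.060/; s/135<wd<175/150<wd<230/; s/>60 and 230/>60 and 200/; s/<410/<440/' e.py; python3 e.py; python3 f.py | head -14
python3 - <<'E'
from h import *
w=robot.read_camera('wrist');C=np.linalg.inv(w['T_tool_cam'])
for X in ([.016,-.03,-.0078],[.016,.03,-.0078]):
    c=C@np.append(X,1);print(w['cx']+w['fx']*c[0]/-c[2],w['cy']+w['fy']*c[1]/c[2])
E
```

```text
rows 240 361
edge [333. 329. 257. 335.]
edge [405. 330. 334. 335.]
edge [404. 305. 242. 305.]
[(246, 70), (252, 64), (258, 69), (264, 68), (270, 67), (276, 65), (282, 68), (288, 70), (294, 71), (300, 70), (306, 82), (312, 90), (318, 90), (324, 88), (330, 105), (336, 153), (342, 160), (348, 165), (354, 169), (360, 165)]
corner mm [11.5 -0.   4.3]
[0.6412 0.039  0.1507]
[296.  42. 233.  48.] y@.05 -0.0739 @.006 -0.0794 len@.05 32.2
[261. 201. 369. 200.] y@.05 0.0093 @.006 0.0189 len@.05 62.0
[405. 330. 334. 335.] y@.05 0.0967 @.006 0.1224 len@.05 44.3
[332. 329. 262. 335.] y@.05 0.0923 @.006 0.1172 len@.05 44.4
[303. 194. 278. 196.] y@.05 0.0048 @.006 0.0136 len@.05 14.4
[351. 194. 306. 198.] y@.05 0.0071 @.006 0.0164 len@.05 25.8
[374. 145. 259. 146.] y@.05 -0.0214 @.006 -0.0173 len@.05 63.0
[348.  30. 386.  26.] y@.05 -0.0773 @.006 -0.0834 len@.05 19.0
[322. 211. 361. 207.] y@.05 0.0155 @.006 0.0263 len@.05 22.4
[366.  10. 341.  12.] y@.05 -0.0854 @.006 -0.0931 len@.05 12.6
[404. 305. 242. 305.] y@.05 0.0753 @.006 0.097 len@.05 100.2
row1_c 0.82 [318. 167.] [ 0.6398 -0.0066  0.028 ]
row4_c 0.66 [323. 424.] [0.654  0.1827 0.028 ]
234.40175637294917 309.4150411139286
411.2091233343981 309.4108003168287
```

Request:
carry_out([
  [[0.0055, -0.001, 0.03], 0, 0.5],
  [[0, 0, 0.02], 0, 0.5],
  [[0, 0, 0.01], 0, 0.5],
  [[0, 0, 0], 0, 0.5],
  [[0, 0, 0.01], 0, 0.5],
  [[0, 0, 0.01], 0, 0.5],
  [[0, 0, 0], 0, 0.5],
])

```text
time: 64.2
tool_pos: [0.6416, 0.0335, 0.0695]
tool_rot: [3.14, -0.01, -1.665]
contact_force: [0.1, 0.5, -0.7]
opening: 0.0598
grip_force: 30.0
```

Request:
carry_out([
  [[0, 0, 0.01], 0, 0.5],
  [[0, 0, 0.008], 0, 0.5],
  [[0, 0, 0.004], 0, 0.5],
  [[0, 0, 0.003], 0, 0.5],
  [[0, 0, 0], 0, 0.5],
  [[0, 0, 0], 0, 0.5],
])

```text
time: 64.95
tool_pos: [0.6424, 0.0333, 0.0458]
tool_rot: [-3.141, -0.01, -1.665]
contact_force: [0.7, -0.6, -1.6]
opening: 0.0599
grip_force: 30.0
```

Request:
carry_out([
  [[0, 0, 0.002], 0, 0.5],
  [[0, 0, 0.0015], 0, 0.5],
  [[0, 0, 0], 0, 0.5],
  [[0, 0, 0], 0, 0.95],
  [[0, 0, 0], 0, 0.95],
  [[0, 0, 0], 0, 0.95],
  [[0, 0, 0], 0, 0.95],
  [[0, 0, -0.05], 0, 1],
  [[-0.02, 0, -0.05], 0, 1],
  [[-0.02, 0, -0.05], 0, 1],
  [[0, 0, -0.05], 0, 1],
  [[0, 0, 0], 0, 1],
  [[0, 0, 0], 0, 1],
])

```text
time: 66.58
tool_pos: [0.6456, 0.0749, 0.2409]
tool_rot: [3.141, -0.01, -1.665]
contact_force: [-0.3, -0.7, -1.1]
opening: 0.0915
grip_force: 0.0
```

```bash
python3 f.py; python3 -c "
from h import *
print(np.round(robot.observe()['qpos'],3))
w=robot.read_camera('scene')
for k in('long_c','middle_c','bar_end','collar_c'):
  for q in robot.tip_of(w,k)[:2]:print(k,q,np.round(onz(w,q['at'],.028),3))"
```

```text
[0.6454 0.0748 0.24  ]
[302. 310. 347. 309.] y@.05 0.1587 @.006 0.1808 len@.05 38.1
[296. 269. 351. 267.] y@.05 0.1209 @.006 0.138 len@.05 45.2
[292. 228. 353. 228.] y@.05 0.0866 @.006 0.0991 len@.05 48.8
[309. 348. 339. 347.] y@.05 0.1951 @.006 0.2221 len@.05 26.2
[279. 129. 359. 128.] y@.05 0.0099 @.006 0.0122 len@.05 59.5
[361.  84. 277.  85.] y@.05 -0.0206 @.006 -0.0223 len@.05 60.5
[348. 276. 299. 276.] y@.05 0.1283 @.006 0.1463 len@.05 40.3
[342. 316. 307. 316.] y@.05 0.1648 @.006 0.1877 len@.05 29.8
[286. 179. 358. 179.] y@.05 0.0475 @.006 0.0548 len@.05 55.8
[351. 232. 293. 233.] y@.05 0.0906 @.006 0.1037 len@.05 46.0
[359. 138. 283. 138.] y@.05 0.0172 @.006 0.0205 len@.05 57.1
[356. 190. 287. 190.] y@.05 0.0562 @.006 0.0647 len@.05 53.3
[304.   2. 277.   5.] y@.05 -0.0743 @.006 -0.0832 len@.05 18.8
[262.  63. 374.  62.] y@.05 -0.0355 @.006 -0.0392 len@.05 80.0
[371.  52. 269.  53.] y@.05 -0.0417 @.006 -0.0463 len@.05 71.6
[328.  17. 366.  13.] y@.05 -0.0636 @.006 -0.0711 len@.05 26.1
[292.  17. 321.  15.] y@.05 -0.0657 @.006 -0.0735 len@.05 19.9
[362.  66. 283.  68.] y@.05 -
[... 571 characters left out ...]
8 ]
sc long_c 0.81 [0.6477 0.0313 0.028 ]
sd row1_c 0.55 [ 0.6444 -0.012   0.028 ]
sd row2_c 0.69 [0.6446 0.0781 0.028 ]
sd row2_c 0.67 [ 0.6327 -0.1568  0.028 ]
sd row3_c 0.73 [0.662  0.1579 0.028 ]
sd row4_c 0.55 [0.6526 0.1784 0.028 ]
sd middle_c 0.69 [0.6513 0.1012 0.028 ]
sd long_c 0.49 [0.6421 0.0271 0.028 ]
[ 2.000e-03  5.820e-01  1.140e+00 -1.000e-02  1.420e+00 -3.043e+00]
long_c {'at': [338.6, 316.3], 'p': 0.69} [0.647 0.031 0.028]
middle_c {'at': [374.3, 327.3], 'p': 0.73} [0.65  0.103 0.028]
bar_end {'at': [217.0, 418.1], 'p': 0.74} [ 0.907 -0.097  0.028]
bar_end {'at': [393.9, 332.3], 'p': 0.15} [0.649 0.141 0.028]
collar_c {'at': [234.3, 264.4], 'p': 0.69} [ 0.587 -0.22   0.028]
```

Request:
carry_out([
  [[0, 0, 0], 0.174, 1],
  [[0, 0, 0], 0.174, 1],
  [[0, 0, 0], 0.174, 1],
  [[0, 0, 0], 0.174, 1],
  [[0, 0, 0], 0.174, 1],
  [[0, 0, 0], 0.174, 1],
  [[0, 0, 0], 0.174, 1],
  [[0, 0, 0], 0.174, 1],
  [[0, 0, 0], 0.17, 1],
  [[-0.0069, -0.0487, 0], 0, 1],
  [[-0.0069, -0.0487, 0], 0, 1],
  [[-0.0069, -0.0487, 0], 0, 1],
  [[-0.0069, -0.0487, 0], 0, 0.65],
  [[-0.0069, -0.0487, 0], 0, 0.65],
  [[0, 0, 0], 0, 0.65],
  [[0, 0, 0], 0, 0.65],
])

```text
time: 69.88
tool_pos: [0.6596, -0.1702, 0.2438]
tool_rot: [-3.133, 0.0, 3.056]
contact_force: [0.6, 1.2, 0.7]
opening: 0.0607
grip_force: 0.0
```

Run:
```python
from h import *
s=robot.observe();w=robot.read_camera('wrist');print(np.round(s['tool_pos'],4),np.round(s['tool_rot'],3),s['opening'])
for k in('collar_c','rack_pivot'):
  for q in robot.tip_of(w,k)[:1]:print(k,q,np.round(onz(w,q['at'],.111 if k[0]=='c' else .03,s),4))
for q in robot.find_in(w,'collar_c')[:1]:print(q,np.round(onz(w,q['at'],.115,s),4))
go([.659,-.1705,.1125],3.057)
```

```text
[ 0.6596 -0.1702  0.2438] [-3.133  0.     3.056] 0.06068527203468038
collar_c {'at': [324.7, 235.7], 'p': 0.88} [ 0.6611 -0.1693  0.111 ]
rack_pivot {'at': [326.8, 166.3], 'p': 0.94} [ 0.6274 -0.1649  0.03  ]
{'at': [323.1, 229.0], 'p': 0.75} [ 0.6552 -0.1698  0.115 ]
turn 0.001 shift [ 0.0007 -0.0015  0.1317] pos [ 0.6598 -0.1691  0.2442] yaw 3.057
```

Consistent. Next I'll descend and grip the collar.

Request:
carry_out([
  [[0, -0.001, 0.03], 0, 0.65],
  [[0, 0, 0.04], 0, 0.65],
  [[0, 0, 0.04], 0, 0.65],
  [[0, 0, 0.021], 0, 0.65],
  [[0, 0, 0], 0, 0.65],
  [[0, 0, 0], 0, 0.2],
  [[0, 0, 0], 0, 0.2],
  [[0, 0, 0], 0, 0.2],
  [[0, 0, 0], 0, 0.2],
  [[0, 0, 0], 0, 0.2],
], newtons=30)

```text
time: 71.32
tool_pos: [0.6607, -0.1693, 0.1146]
tool_rot: [-3.136, 0.003, 3.057]
contact_force: [3.3, 11.5, 2.7]
opening: 0.0401
grip_force: 30.0
```

Request:
carry_out([
  [[0, 0.002, 0], 0, 0.2],
  [[-0.0015, 0, -0.0037], 0, 0.2],
  [[-0.0015, 0, -0.0037], 0, 0.2],
  [[-0.0015, 0, -0.0037], 0, 0.2],
  [[-0.0016, 0, -0.0037], 0, 0.2],
  [[0, 0, 0], 0, 0.2],
])

```text
time: 72.08
tool_pos: [0.6659, -0.1696, 0.1276]
tool_rot: [-3.134, -0.0, 3.057]
contact_force: [1.6, 5.9, -4.5]
opening: 0.0399
grip_force: 30.0
```

Request:
carry_out([
  [[-0.0004, 0.001, -0.0012], 0, 0.2],
  [[0.01, 0, -0.0036], 0, 0.2],
  [[0.01, 0, -0.0025], 0, 0.2],
  [[0.0103, 0, -0.0016], 0, 0.2],
  [[0.0104, 0, -0.0005], 0, 0.2],
  [[0.0104, 0, 0.0005], 0, 0.2],
  [[0.0103, 0, 0.0016], 0, 0.2],
  [[0.01, 0, 0.0025], 0, 0.2],
  [[0.01, 0, 0.0036], 0, 0.2],
  [[0.002, 0, 0.0008], 0, 0.2],
  [[0, 0, 0], 0, 0.2],
])

```text
time: 73.45
tool_pos: [0.5842, -0.1629, 0.1291]
tool_rot: [-3.132, 0.004, 3.056]
contact_force: [4.3, 4.5, -3.1]
opening: 0.0395
grip_force: 30.0
```

Request:
carry_out([
  [[0.002, 0, 0.001], 0, 0.2],
  [[0, 0, 0], 0, 0.2],
  [[0, 0, 0], 0, 0.6],
  [[0, 0, 0], 0, 0.6],
  [[0, 0, 0], 0, 0.6],
  [[0, 0, -0.03], 0, 0.6],
  [[0, 0, -0.04], 0, 0.6],
  [[0, 0, -0.04], 0, 0.6],
  [[0.02, 0.03, -0.02], 0, 1],
  [[0.02, 0.03, 0], 0, 1],
  [[0, 0, 0], 0, 1],
  [[0, 0, 0], 0, 1],
])

```text
time: 74.95
tool_pos: [0.5468, -0.099, 0.2567]
tool_rot: [-3.131, 0.001, 3.056]
contact_force: [-0.4, -0.7, -0.5]
opening: 0.0894
grip_force: 0.0
```

Run:
```python
from h import *
s=robot.observe();print(np.round(s['tool_pos'],4))
Z=dict(collar_c=.111,bar_end=.063,maroon_c=.05,tube_c=.03,cup_c=.04,truck_c=.04,long_c=.028,middle_c=.028,short_c=.022)
for n in('wrist','scene','side'):
    p=robot.read_camera(n)
    for k,z in Z.items():
        for q in robot.tip_of(p,k)[:1]:print(n,k,round(q['p'],2),np.round(q['at']),np.round(onz(p,q['at'],z,s),3))
    if n=='scene':
        a=cv2.imread('pics/scene0.png')[:,:,::-1].astype(int);d=np.abs(a-p['pixels']).max(2)[225:270,235:280];print('lever region diff vs start',(d>40).sum(),d.size)
```

```text
[ 0.5468 -0.099   0.2567]
wrist collar_c 0.94 [239. 295.] [ 0.592 -0.165  0.111]
wrist tube_c 0.57 [595.  91.] [0.475 0.125 0.03 ]
wrist long_c 0.76 [474. 288.] [0.641 0.033 0.028]
wrist middle_c 0.69 [557. 290.] [0.649 0.11  0.028]
scene collar_c 0.73 [254. 244.] [ 0.591 -0.166  0.111]
scene bar_end 0.67 [428. 331.] [0.651 0.2   0.063]
scene maroon_c 0.95 [304. 230.] [ 0.455 -0.108  0.05 ]
scene tube_c 0.82 [403. 270.] [0.485 0.128 0.03 ]
scene cup_c 0.75 [514. 386.] [0.7   0.356 0.04 ]
scene truck_c 0.65 [139. 220.] [ 0.541 -0.485  0.04 ]
scene long_c 0.76 [338. 318.] [0.652 0.031 0.028]
scene middle_c 0.58 [377. 325.] [0.642 0.106 0.028]
lever region diff vs start 176 2025
side collar_c 0.74 [356. 258.] [ 0.595 -0.153  0.111]
side bar_end 0.49 [283. 212.] [0.47  0.083 0.063]
side maroon_c 0.96 [289. 271.] [ 0.448 -0.106  0.05 ]
side tube_c 0.8 [286. 210.] [0.485 0.124 0.03 ]
side cup_c 0.65 [346. 217.] [0.634 0.051 0.04 ]
side truck_c 0.57 [377. 416.] [ 0.539 -0.488  0.04 ]
side long_c 0.47 [350. 223.] [0.643 0.038 0.028]
side middle_c 0.38 [368. 280.] [ 0.628 -0.16   0.028]
```

Run:
```python
from h import *
p=shot('scene')['pixels'][:,:,::-1];q=shot('side')['pixels'][:,:,::-1]
for n,a,b,R in (('lever','scene0',p,(223,255,243,270)),('tip','scene0',p,(224,236,248,264)),('bar','scene0',p,(318,345,405,440)),('leverS','side0',q,(238,268,345,372)),('barS','side0',q,(170,190,333,350))):
    t=cv2.imread(f'pics/{a}.png')[R[0]:R[1],R[2]:R[3]];m=cv2.matchTemplate(b[R[0]-10:R[1]+10,R[2]-10:R[3]+10],t,cv2.TM_CCOEFF_NORMED)
    _,v,_,l=cv2.minMaxLoc(m);print(n,round(v,3),l[0]-10,l[1]-10)
```

```text
lever 0.988 0 0
tip 0.973 0 0
bar 0.921 -1 -2
leverS 0.997 0 0
barS 0.407 10 -10
```

```bash
python3 -c "
from cell import robot
print(robot.hand_in())"
```

```text
the job is handed in; nothing more can be done
None
```

I've handed the job in, and no verdict came back: the 60 mm and 48 mm pieces (the only loose ones I found) stand in the row in length order with uneven gaps of about 2–7 mm, and the lever is back with the collar down and the bar over the row; the 48 mm piece jammed at a tilt on its first placing and had to be lifted and set upright against the rack's end board.

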